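Change the specimens in a shuttle exposure box

ROBOT

A 6-joint arm with a two-finger parallel gripper is mounted at the origin on a cart in front of the work surface, level with it; the furniture and walls round the work are solid. World frame = base frame: x ahead of the robot, y to its left, z up, the work surface at z = 0. Lengths are in mm, angles in rad, forces in N, time in s.
With the tool pointing down it reaches from about 275 to 750 mm from the base axis. Payload 10.2 kg.
Tool frame: the origin (TCP) lies midway between the tips of the shut fingers; the grasp point (between the pads) lies 19 mm behind it; z points along the fingers, y is the direction in which the jaws open and shut (so a half turn about z gives the same grasp; the last joint's range is limited). The gripper opens to 85 mm and grips with 20 to 120 N. Pads are 22 mm wide; open, the fingers measure 114 mm over their backs; the gripper's body (76 mm by 85 mm) begins 54 mm behind the grasp point. The pads swing forward as they close: fully open they stand 13 mm farther back than shut.
Start: joints at [0.893, 0.313, 1.498, -0, 1.331, -0.223], TCP at [230.636, 471.633, 231.294] pointing down, gripper open.
Joint ranges: [-2.94, 2.94], [-0.97, 2.17], [0.19, 2.56], [-1.23, 4.37], [0.02, 3.11], [-2.88, 2.88]. Speed limits (rad/s): [2.39, 2.39, 3.01, 3.14, 3.14, 3.14].

INTERFACE

Orientations are given as a unit quaternion [w, x, y, z].
In Python, from rig import sense, optics, ctrl gives the robot as it stands.
- The arm moves only by the tool play_rows, never from a script. Its argument "plan" is a list of rows, each a list of 7 numbers: the shift along the world's x, y, z in mm, then the turn, a rotation vector about the world's x, y, z in rad, then the opening, from -1 (shut) to 1 (fully open), so that 0 is half open. A call has 1 to 5 rows; each row shifts and turns the pose as measured when the row begins; what a row does not reach is not made up. A row lasts 1/12 s, in which the tool goes at most 41.7 mm and 7.16 degrees, less where a joint would pass 70% of its speed; a pose out of reach is approached as far as the arm can. A call is refused whole if a number of a shift passes 41.7 or a number of a turn 0.125, either way. A call with a gripper value outside its range is refused whole. The fingers move at their own pace and stop on an object; "grip_force" is the grip in N (left out, the last holds). Time passes only in rows, so rows that do not move let the fingers close. It gives the time, the measured TCP pose, the force and the opening at its end, in the units of the state.
- sense(): the state, without advancing time (a new reading comes with each control period).
- optics.capture(name): name is "scene" or "side" or "wrist"; returns a dict with "img" (384x512x3 uint8, blue, green, red), "fx", "fy", "cx", "cy" (pixels), "dist" ([k1, k2, p1, p2, k3] as OpenCV has them; the pictures are not rectified), "world_to_cam" (4x4, takes a point from world to camera coordinates). Camera axes: x right, y up, looking along -z (the intrinsics and any distortion apply to the point x, -y, -z); pixel columns grow to the right and rows downward; lengths in mm; the calibration is good to about 2 mm. A picture is of the moment at which its call begins. There is no depth.
- ctrl.finish_job(): hands the job in, once; it reports no verdict.
The state is a dict: "time_s": time; "joints": joint angles; "dq": joint speeds; "tau": joint torques, N m; "eef_pos": TCP position; "ee_rot": TCP orientation; "force": force on the tool from outside, world axes, zero at the start; "wrist_torque": the same for the moment, N m; "grip_width": opening from 0.0 (shut) to 1.0 (fully open).
Only numpy, scipy, OpenCV 4.12 (cv2) and the standard library are available. Lean on these libraries where they do the work, as an engineer would, in place of code of your own. Each camera call takes 0.05 s, during which the arm holds its last target. There are 200 camera calls.

TASK

Change over the exposure box: turn its star handle by pushing the spokes round until the shuttle plate is fully out, move the exposed specimen holders from the plate into the steel tray and stand each waiting holder from the right of the bench centred between the four stop pins of a nest of its own, clear of the pins. Then turn the star handle back until the plate is fully home under the hood with the holders still centred. Move the plate by the handle only, never by pushing it, keep every holder upright, and leave the other things on the bench where they are.

Things in the scene. Friction and masses are not known exactly. Their poses are not given: they have to be found in the camera images.
- exposure_box: the exposure box: a white sheet-metal cabinet 310 (its x) x 270 (its y) mm and 100 mm high, fixed to the bench, with a hood (roof top at 181 mm, fins up to 192 mm) over its rear part, from 25 to 155 mm along its x. Origin: centre of its underside; x points to its rear (the hood), z up; it stands turned by up to about 0.08 rad
- shuttle (a joint): the shuttle plate that runs on rails along the box's x; travel in m: 0 = fully in under the hood, against its stop; 0.170 = fully out in front, against its stop. Driven by the star handle through a pinion (0.02833 m per rad of the handle); it stays where it is left; pushed directly it resists with about 15 N
- star_handle (a joint): turn of the star handle in rad: 0 = plate fully in, 6.0 = plate fully out (end stops). It grows as the top of the wheel is moved towards the robot (the box's -x, running the plate out). Friction only, about 0.45 N m
- star_hub (a point): centre of the star handle on the box's left flank, 45 mm out from it, 100 mm above the bench, 80 mm in front of the box's centre; axle along the box's y; hub 42 mm across. Four straight spokes 12 mm thick, 90 degrees apart, in the upright plane through this point, end in black 24 mm balls centred 80 mm from the hub. At joint 0 one spoke leans 0.14 rad from straight up towards the robot
- nest_1 (a point): centre of the left nest, on the upper face of the shuttle plate (116 mm above the bench); moves with the plate; axes as the box's. Plate 100 (x) x 250 (y) mm, nests 80 mm apart along y; each nest has an engraved cross and 60 mm circle and four stop pins, 8 mm thick and 8 mm high, at 29 mm in x and y from its centre: a centred holder has 7 mm of air to each
- nest_2 (a point): centre of the middle nest, on the upper face of the shuttle plate (116 mm above the bench); moves with the plate; axes as the box's. Plate 100 (x) x 250 (y) mm, nests 80 mm apart along y; each nest has an engraved cross and 60 mm circle and four stop pins, 8 mm thick and 8 mm high, at 29 mm in x and y from its centre: a centred holder has 7 mm of air to each
- nest_3 (a point): centre of the right nest, on the upper face of the shuttle plate (116 mm above the bench); moves with the plate; axes as the box's. Plate 100 (x) x 250 (y) mm, nests 80 mm apart along y; each nest has an engraved cross and 60 mm circle and four stop pins, 8 mm thick and 8 mm high, at 29 mm in x and y from its centre: a centred holder has 7 mm of air to each
- tray_floor (a point): centre of the floor (3 mm above the bench) of the low steel tray at the front left of the bench: 120 (its x) x 240 (its y) mm outside, rim 15 mm high, walls 4 mm, fixed to the bench. About 0.12 m behind it stands a crock whose utensils lean out and reach 0.32 m high: keep the wrist clear of them
- exposed_1_center (a point): centre (half-way up) of a specimen holder that stands on the shuttle plate under the hood at the start: already exposed; plain aluminium drum 60 mm in diameter and 36 mm high, about 0.18 kg, white face up; all holders look alike; may be absent (None)
- exposed_2_center (a point): centre (half-way up) of a specimen holder that stands on the shuttle plate under the hood at the start: already exposed; plain aluminium drum 60 mm in diameter and 36 mm high, about 0.18 kg, white face up; all holders look alike; may be absent (None)
- exposed_3_center (a point): centre (half-way up) of a specimen holder that stands on the shuttle plate under the hood at the start: already exposed; plain aluminium drum 60 mm in diameter and 36 mm high, about 0.18 kg, white face up; all holders look alike; may be absent (None)
- waiting_1_center (a point): centre (half-way up) of a specimen holder that stands on the right of the bench at the start: waiting to be exposed; plain aluminium drum 60 mm in diameter and 36 mm high, about 0.18 kg, white face up; all holders look alike; may be absent (None)
- waiting_2_center (a point): centre (half-way up) of a specimen holder that stands on the right of the bench at the start: waiting to be exposed; plain aluminium drum 60 mm in diameter and 36 mm high, about 0.18 kg, white face up; all holders look alike; may be absent (None)
- waiting_3_center (a point): centre (half-way up) of a specimen holder that stands on the right of the bench at the start: waiting to be exposed; plain aluminium drum 60 mm in diameter and 36 mm high, about 0.18 kg, white face up; all holders look alike; may be absent (None)
- balance: bystander: laboratory balance with a clear draught box, fixed on the right of the bench: about 170 mm (world y) x 210 mm (world x), 157 mm high; origin at the centre of its underside
- white_jar: bystander: white screw-lid jar 71 mm across, 70 mm high, at the far left; origin at its underside
- blue_cap_bottle: bystander: white bottle with a blue cap, 66 mm across, 130 mm high, at the back right; origin at its underside
- tape: bystander: roll of tape lying flat, 68 mm across, 18 mm high, between box and tray; origin at its underside

How it is judged (in metres and radians):
On the way, in this order (a step that is already met when the one before it is completed fails the run):
1. the shuttle plate is run fully out with the star handle (value of joint shuttle above 0.165 m), for 0.2 s.
2. with the plate still out, every exposed holder stands in the tray and every waiting holder stands centred in a nest of the plate, let go (value of joint shuttle above 0.165 m and ((horizontal distance between waiting_1_center and nest_1 below 0.005 m and z of waiting_1_center in the frame of nest_1 below 0.022 m) or (horizontal distance between waiting_1_center and nest_2 below 0.005 m and z of waiting_1_center in the frame of nest_2 below 0.022 m) or (horizontal distance between waiting_1_center and nest_3 below 0.005 m and z of waiting_1_center in the frame of nest_3 below 0.022 m)) and angle between each of waiting_1_center, waiting_2_center, waiting_3_center, exposed_1_center, exposed_2_center, exposed_3_center's own z axis and vertical below 0.1 rad and ((horizontal distance between waiting_2_center and nest_1 below 0.005 m and z of waiting_2_center in the frame of nest_1 below 0.022 m) or (horizontal distance between waiting_2_center and nest_2 below 0.005 m and z of waiting_2_center in the frame of nest_2 below 0.022 m) or (horizontal distance between waiting_2_center and nest_3 below 0.005 m and z of waiting_2_center in the frame of nest_3 below 0.022 m)) and ((horizontal distance between waiting_3_center and nest_1 below 0.005 m and z of waiting_3_center in the frame of nest_1 below 0.022 m) or (horizontal distance between waiting_3_center and nest_2 below 0.005 m and z of waiting_3_center in the frame of nest_2 below 0.022 m) or (horizontal distance between waiting_3_center and nest_3 below 0.005 m and z of waiting_3_center in the frame of nest_3 below 0.022 m)) and y of exposed_1_center in the frame of tray_floor between -0.093 and 0.093 m and x of exposed_1_center in the frame of tray_floor between -0.035 and 0.035 m and z of each of exposed_1_center, exposed_2_center, exposed_3_center in the frame of tray_floor below 0.024 m and y of exposed_2_center in the frame of tray_floor between -0.093 and 0.093 m and x of exposed_2_center in the frame of tray_floor between -0.035 and 0.035 m and y of exposed_3_center in the frame of tray_floor between -0.093 and 0.093 m and x of exposed_3_center in the frame of tray_floor between -0.035 and 0.035 m and contact force between each of waiting_1, waiting_2, waiting_3, exposed_1, exposed_2, exposed_3 and the fingers below 0.1 N), for 0.3 s.
3. the plate is run fully home under the hood (value of joint shuttle below 0.004 m), for 0.2 s.
At the end, for the whole second after the job is handed in: the shuttle plate is within 4 mm of fully home; every waiting holder present stands upright (within 0.1 rad) on the plate, its centre within 5 mm of the centre of a nest; every exposed holder present stands upright on the floor of the tray; all at rest and let go (value of joint shuttle below 0.004 m and ((horizontal distance between waiting_1_center and nest_1 below 0.005 m and z of waiting_1_center in the frame of nest_1 below 0.022 m) or (horizontal distance between waiting_1_center and nest_2 below 0.005 m and z of waiting_1_center in the frame of nest_2 below 0.022 m) or (horizontal distance between waiting_1_center and nest_3 below 0.005 m and z of waiting_1_center in the frame of nest_3 below 0.022 m)) and angle between each of waiting_1_center, waiting_2_center, waiting_3_center, exposed_1_center, exposed_2_center, exposed_3_center's own z axis and vertical below 0.1 rad and ((horizontal distance between waiting_2_center and nest_1 below 0.005 m and z of waiting_2_center in the frame of nest_1 below 0.022 m) or (horizontal distance between waiting_2_center and nest_2 below 0.005 m and z of waiting_2_center in the frame of nest_2 below 0.022 m) or (horizontal distance between waiting_2_center and nest_3 below 0.005 m and z of waiting_2_center in the frame of nest_3 below 0.022 m)) and ((horizontal distance between waiting_3_center and nest_1 below 0.005 m and z of waiting_3_center in the frame of nest_1 below 0.022 m) or (horizontal distance between waiting_3_center and nest_2 below 0.005 m and z of waiting_3_center in the frame of nest_2 below 0.022 m) or (horizontal distance between waiting_3_center and nest_3 below 0.005 m and z of waiting_3_center in the frame of nest_3 below 0.022 m)) and y of exposed_1_center in the frame of tray_floor between -0.093 and 0.093 m and x of exposed_1_center in the frame of tray_floor between -0.035 and 0.035 m and z of each of exposed_1_center, exposed_2_center, exposed_3_center in the frame of tray_floor below 0.024 m and y of exposed_2_center in the frame of tray_floor between -0.093 and 0.093 m and x of exposed_2_center in the frame of tray_floor between -0.035 and 0.035 m and y of exposed_3_center in the frame of tray_floor between -0.093 and 0.093 m and x of exposed_3_center in the frame of tray_floor between -0.035 and 0.035 m and contact force between each of waiting_1, waiting_2, waiting_3, exposed_1, exposed_2, exposed_3 and the fingers below 0.1 N and linear speed of each of waiting_1, waiting_2, waiting_3, exposed_1, exposed_2, exposed_3 below 0.02 m/s); the robot touches nothing.
It fails at once if the gripper pushes the plate itself with more than 12 N instead of turning the handle (contact force between the fingers and shuttle above 12 N).
It fails at once if a bystander on the bench is moved by more than 30 mm (distance of any of white_jar, blue_cap_bottle, tape from where it was at the start of the episode above 0.03 m).
Of exposed_1, exposed_2, exposed_3 only 2 to 3 are there at a start; the rules pass over those that are not, and their reading is None.
Of waiting_1, waiting_2, waiting_3 only 2 to 3 are there at a start; the rules pass over those that are not, and their reading is None.
At some moment in a run one of waiting_1, waiting_2, waiting_3 may be knocked a few centimetres aside while the robot is not near it.
Once in a run the grip may slacken for a moment while it holds something.
It also fails if it takes over 210 s, if anything falls off the work surface, if the arm or the gripper's body presses on something with over 40 N, if the wrist force passes 120 N, or if a joint passes its speed limit or range.

## Working session

There is one attempt and no reset: what is moved stays moved. The work goes in short steps, Python scripts to look and compute and a tool call to move; the robot and the scene stay as the last step left them, time stands still between calls to the robot, and variables do not carry over. Pictures are saved under pics/ and viewed, about 12 in all and at most 16, crops included, and the job is handed in when it is done.

Besides the shell and the picture viewer there is one more tool, called after "Call:" as a command line: name --pt "numbers of a row" for each row, then --argument value for the rest. play_rows: Moves the arm, as the interface text tells. Its arguments: {"type":"object","properties":{"plan":{"type":"array"},"grip_force":{"type":"number"}},"required":["plan"]}

```bash
ls; mkdir -p pics; cat > h.py <<'E'
import numpy as np, cv2
from rig import sense, optics, ctrl
def cap(n, save=None):
    c=optics.capture(n)
    if save: cv2.imwrite('pics/'+save+'.png', c['img'])
    c['K']=np.array([[c['fx'],0,c['cx']],[0,c['fy'],c['cy']],[0,0,1.]]); c['dist']=np.array(c['dist'],float)
    c['T']=np.array(c['world_to_cam']); return c
def proj(c,P):
    P=np.atleast_2d(P).astype(float); q=P@c['T'][:3,:3].T+c['T'][:3,3]; q=q*[1,-1,-1]
    return cv2.projectPoints(q,np.zeros(3),np.zeros(3),c['K'],c['dist'])[0][:,0]
def ray(c,uv):
    u=cv2.undistortPoints(np.array(uv,float).reshape(-1,1,2),c['K'],c['dist'])[:,0]
    d=np.c_[u[:,0],-u[:,1],-np.ones(len(u))]; R=c['T'][:3,:3]
    return -R.T@c['T'][:3,3], d@R
def onz(c,uv,z):
    o,d=ray(c,uv); return o+d*((z-o[2])/d[:,2])[:,None]
E
python3 - <<'E'
from h import *
s=sense(); print({k:np.round(v,3).tolist() for k,v in s.items()})
for n in ['scene','side','wrist']:
    c=cap(n,n+'0'); print(n,c['fx'],c['dist'],np.round(-c['T'][:3,:3].T@c['T'][:3,3]))
a=cv2.imread('pics/scene0.png');b=cv2.imread('pics/side0.png')
E
```

```text
pics
{'time_s': 0.0, 'joints': [0.893, 0.313, 1.498, 0.0, 1.331, -0.223], 'dq': [-0.002, -0.001, 0.001, -0.002, -0.0, 0.0], 'tau': [-0.0, -41.227, -25.975, -0.0, 0.004, 0.0], 'eef_pos': [230.456, 471.407, 230.727], 'ee_rot': [-0.0, 0.225, 0.974, -0.001], 'force': [-0.252, 0.302, -0.285], 'wrist_torque': [-0.01, -0.02, -0.006], 'grip_width': 1.003}
scene 403.43045302120777 [-0.10204069  0.          0.          0.          0.        ] [ -545. -1097.   796.]
side 363.46871242255327 [-0.07301665  0.          0.          0.          0.        ] [ 578. -691. 1152.]
wrist 309.8462919231395 [-0.04579699  0.          0.          0.          0.        ] [168. 502. 373.]
```

View pics/scene0.png

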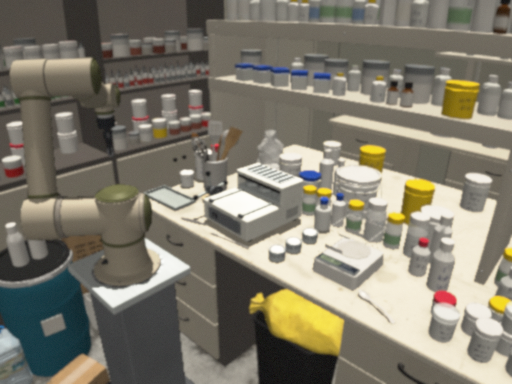

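View pics/side0.png

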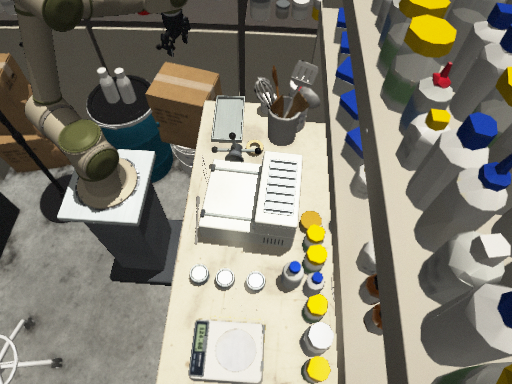

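```bash
python3 - <<'E'
from h import *
b=cv2.imread('pics/side0.png')
cv2.imwrite('pics/sc.png',cv2.resize(b[85:300,180:335],None,fx=3.7,fy=2.75,interpolation=cv2.INTER_CUBIC) if 0 else cv2.resize(b[90:290,180:330],None,fx=3,fy=3,interpolation=cv2.INTER_CUBIC))
c=cap('side'); g=cv2.cvtColor(b,cv2.COLOR_BGR2HSV)
print(onz(c,[[199,271],[225,276],[255,280]],36).round())
print(onz(c,[[216,97],[244,97],[211,142],[242,142]],15).round())
E
```

```text
[[ 400. -330.   36.]
 [ 484. -341.   36.]
 [ 579. -348.   36.]]
[[365. 452.  15.]
 [486. 460.  15.]
 [373. 204.  15.]
 [496. 212.  15.]]
```

View pics/sc.png

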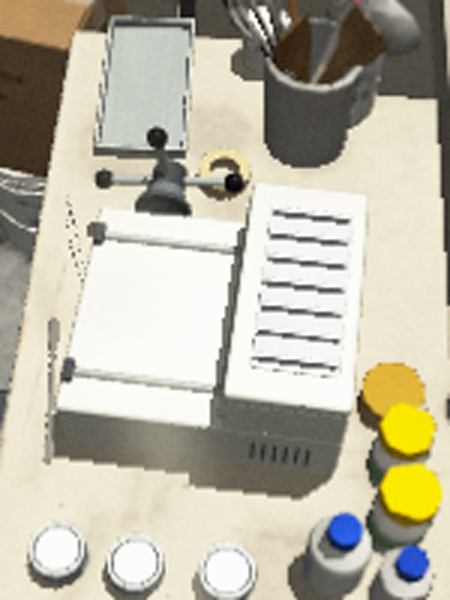

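```bash
python3 - <<'E'
from h import *
c=cap('side')
f=lambda l:[[180+u/3,90+v/3] for u,v in l]
print('roof',onz(c,f([(258,185),(367,196),(355,410),(226,395)]),181).round())
print('top front L,R, right',onz(c,f([(103,208),(57,411),(212,427)]),100).round())
print('tray',onz(c,f([(109,17),(193,19),(94,150),(187,157)]),15).round())
# balls in plane of wheel; guess theta from box, y plane
o,d=ray(c,f([(157,135),(104,178),(235,182)]))
for k in range(3):
  for y in (180,190,200): print(k,y,(o+d[k]*(y-o[1])/d[k][1]).round())
E
```

```text
roof [[ 591.   45.  181.]
 [ 712.   38.  181.]
 [ 697. -224.  181.]
 [ 570. -216.  181.]]
top front L,R, right [[ 410.   60.  100.]
 [ 391. -207.  100.]
 [ 556. -215.  100.]]
tray [[366. 460.  15.]
 [487. 464.  15.]
 [374. 214.  15.]
 [498. 210.  15.]]
0 180 [463. 180.  94.]
0 190 [462. 190.  82.]
0 200 [461. 200.  69.]
1 180 [390. 180.  -1.]
1 190 [387. 190. -14.]
1 200 [385. 200. -27.]
2 180 [563. 180.   6.]
2 190 [563. 190.  -7.]
2 200 [563. 200. -20.]
```

```bash
cat >> h.py <<'E'
TH=-0.071; C0=np.array([554.,-84.,0]); 
def R(th=None):
    th=TH if th is None else th
    return np.array([[np.cos(th),-np.sin(th),0],[np.sin(th),np.cos(th),0],[0,0,1]])
def b2w(p): return np.atleast_2d(p)@R().T+C0
def w2b(p): return (np.atleast_2d(p)-C0)@R()
def onby(c,uv,yb):
    o,d=ray(c,uv); o=w2b(o)[0]; d=d@R(); return o+d*((yb-o[1])/d[:,1])[:,None]
E
python3 - <<'E'
from h import *
c=cap('side')
f=lambda l:[[180+u/3,90+v/3] for u,v in l]
print('balls rel hub',(onby(c,f([(157,135),(104,178),(235,182)]),180)-[-80,180,100]).round())
print('hub w',b2w([-80,180,100]))
s=cap('scene'); print('predicted hub/nests in scene',proj(s,b2w([[-80,180,100]])))
print(proj(c,b2w([[-80,180,180],[-155,135,100],[-155,-135,100],[25,135,181],[155,-135,181],[155,135,181]])).round(1))
E
```

```text
balls rel hub [[-14.   0.  88.]
 [-82.   0.  -4.]
 [ 78.   0.  17.]]
hub w [[486.97082068 101.22172961 100.        ]]
predicted hub/nests in scene [[212.65714974 189.93440319]]
[[236.3 137. ]
 [214.2 158.8]
 [198.6 227.1]
 [265.3 150.6]
 [299.  228.4]
 [304.2 155. ]]
```

Call:
play_rows --pt "25 -33 0 0 0 0.04 -1" --pt "25 -33 0 0 0 0.04 -1" --pt "25 -33 0 0 0 0.04 -1" --pt "25 -33 0 0 0 0.04 -1" --pt "25 -33 0 0 0 0.04 -1"

```text
time_s: 0.77
eef_pos: [353.2, 306.2, 230.7]
ee_rot: [-0.0, 0.117, 0.993, 0.001]
force: [-0.3, 0.5, 1.8]
grip_width: 0.299
```

Call:
play_rows --pt "25 -33 0 0 0 0.04 -1" --pt "25 -33 0 0 0 0.04 -1" --pt "25 -33 0 0 0 0.04 -1" --pt "25 -33 0 0 0 0.04 -1" --pt "25 -33 0 0 0 0.03 -1"

```text
time_s: 1.18
eef_pos: [477.4, 138.4, 231.6]
ee_rot: [0.0, 0.017, 1.0, 0.001]
force: [1.1, 0.8, 0.0]
grip_width: -0.002
```

```bash
python3 - <<'E'
from h import *
from scipy.spatial.transform import Rotation as Q
s=sense(); q=s['ee_rot']; M=Q.from_quat([q[1],q[2],q[3],q[0]]).as_matrix()
print(s['time_s'],s['eef_pos'],np.round(s['joints'],2),'jaw',np.arctan2(M[1,1],M[0,1]),M[:,2].round(3),s['grip_width'],'box',w2b(s['eef_pos'])-[-80,180,100])
c=cap('wrist','w1')
print(proj(c,b2w([[-80,180,100],[-80,180,180],[-155,135,100]])))
E
```

```text
1.1833 [477.38741904 138.42620737 231.60917762] [ 0.05  0.25  1.58  0.    1.31 -1.49] jaw 1.5372559667034333 [ 0.001  0.002 -1.   ] -0.001845406090687541 box [[-12.19855599  36.43089326 131.60917762]]
[[213.81882569 195.14108483]
 [199.40331468 228.67197191]
 [161.77581116 109.55406854]]
```

View pics/w1.png

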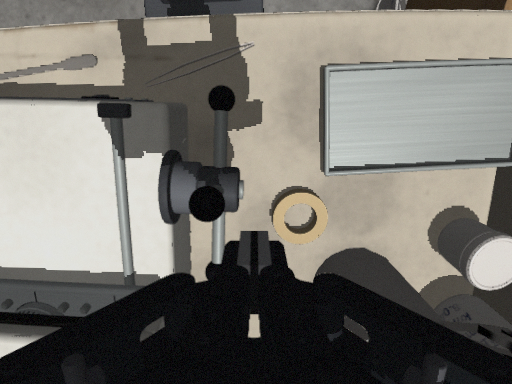

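```bash
python3 - <<'E'
from h import *
c=cap('wrist')
print('top',onz(c,[[207,204]],179), b2w([-91.2,180,179.2]))
print('front',onz(c,[[221,98]],89), b2w([-159.2,180,88.8]))
t=onz(c,[[330,66],[328,172],[497,160]],15); print('tray edge',t.round())
E
```

```text
top [[473.63686154 102.27027104 179.        ]] [[475.79903843 102.01626168 179.2       ]]
front [[405.01453616 106.78055241  89.        ]] [[407.97036044 106.84020638  88.8       ]]
tray edge [[374. 220.  15.]
 [492. 220.  15.]
 [484. 426.  15.]]
```

Call:
play_rows --pt "30 -19 0 0 0 -0.02 -1" --pt "0 -19 -20 0 0 -0.01 -1" --pt "0 0 -35 0 0 0 -1" --pt "0 0 -35 0 0 0 -1" --pt "0 0 -10 0 0 0 -1"

```text
time_s: 1.7
eef_pos: [512.3, 95.2, 130.9]
ee_rot: [0.005, 0.038, 0.999, 0.001]
force: [0.2, -0.2, -0.7]
grip_width: 0.004
```

```bash
cat >> h.py <<'E'
H=np.array([485.,101.3,100.])
def st():
    from scipy.spatial.transform import Rotation as Q
    s=sense(); q=s['ee_rot']; M=Q.from_quat([q[1],q[2],q[3],q[0]]).as_matrix()
    print('t',s['time_s'],'pos',s['eef_pos'].round(1) if hasattr(s['eef_pos'],'round') else s['eef_pos'],'jaw',round(float(np.arctan2(M[1,1],M[0,1])),3),'z',M[:,2].round(3),'grip',round(float(s['grip_width']),3),'F',np.round(s['force'],1),'relhub',((np.array(s['eef_pos'])-H)@R()).round(1))
E
python3 -c "
from h import *
st()"
```

```text
t 1.7 pos [512.3  95.2 130.9] jaw 1.495 z [ 0.01   0.001 -1.   ] grip 0.004 F [ 0.2 -0.2 -0.7] relhub [27.7 -4.1 30.9]
```

Call:
play_rows --pt "-8 3 0 0 0 0 -1" --pt "-8 3 0 0 0 0 -1" --pt "-8 2 0 0 0 0 -1" --pt "-8 1 0 0 0 0 -1" --pt "-8 0.6 0 0 0 0 -1"

```text
time_s: 2.12
eef_pos: [478.4, 104.3, 131.1]
ee_rot: [0.016, 0.038, 0.999, -0.001]
force: [14.2, -1.6, 0.8]
grip_width: -0.006
```

Call:
play_rows --pt "-8 0.6 0 0 0 0 -1" --pt "-8 0.6 0 0 0 0 -1" --pt "-8 0.6 0 0 0 0 -1" --pt "-8 0.6 0 0 0 0 -1" --pt "0 0 0 0 0 0 -1"

```text
time_s: 2.53
eef_pos: [457.8, 106.7, 142.0]
ee_rot: [0.04, 0.038, 0.998, -0.001]
force: [0.1, -0.2, 0.1]
grip_width: -0.001
```

```bash
python3 -c "
from h import *
st()"
```

```text
t 2.5333 pos [457.8 106.7 142. ] jaw 1.495 z [ 0.08  -0.006 -0.997] grip -0.001 F [ 0.1 -0.2  0.1] relhub [-27.5   3.5  42. ]
```

Call:
play_rows --pt "-6 0 -4 0 0.03 0 -1" --pt "-6 0 -4 0 0.03 0 -1" --pt "-6 0 -3 0 0.02 0 -1" --pt "-6 0 -3 0 0.01 0 -1" --pt "0 0 0 0 0 0 -1"

```text
time_s: 2.95
eef_pos: [440.8, 107.3, 134.1]
ee_rot: [0.005, 0.038, 0.999, -0.003]
force: [0.3, -0.0, -0.4]
grip_width: 0.001
```

Call:
play_rows --pt "10 0 35 0 0 0 -1" --pt "20 -1 30 0 0 0 -1" --pt "35 -3 10 0 0 0 -1" --pt "35 -3 0 0 0 0 -1" --pt "0 0 0 0 0 0 -1"

```text
time_s: 3.37
eef_pos: [539.8, 101.9, 212.2]
ee_rot: [-0.001, 0.037, 0.999, -0.003]
force: [0.3, -0.1, -0.4]
grip_width: 0.001
```

```bash
cat >> h.py <<'E'
def wheel(name='side',save=None):
    c=cap(name,save); g=c['img'].max(2)
    hub=proj(c,H)[0]; x0,y0=(hub-[45,45]).astype(int); cr=(g[max(y0,0):y0+90,max(x0,0):x0+90]<45).astype(np.uint8)
    n,l,s,ce=cv2.connectedComponentsWithStats(cr)
    for i in range(1,n):
        if 8<s[i,4]<120:
            uv=ce[i]+[max(x0,0),max(y0,0)]
            o,d=ray(c,[uv]); o=(o-H)@R(); d=(d@R())[0]; p=o+d*(-o[1]/d[1])
            print('blob',s[i,4],uv.round(1),'r',np.hypot(p[0],p[2]).round(),'phi deg (to robot +)',np.degrees(np.arctan2(-p[0],p[2])).round(1))
E
python3 -c "
from h import *
st(); wheel('side','s2')"
```

```text
t 3.3667 pos [539.8 101.9 212.2] jaw 1.497 z [-0.001 -0.005 -1.   ] grip 0.001 F [ 0.3 -0.1 -0.4] relhub [ 54.6   4.5 112.2]
blob 29 [246.1 138.6] r 85.0 phi deg (to robot +) -24.9
blob 36 [236.4 147.4] r 22.0 phi deg (to robot +) -1.6
blob 27 [238.7 157.1] r 36.0 phi deg (to robot +) -167.5
blob 17 [254.7 158.4] r 74.0 phi deg (to robot +) -115.2
```

Call:
play_rows --pt "13 -2 0 0 0 0 -1" --pt "0 0 -38 0 0 0 -1" --pt "0 0 -38 0 0 0 -1" --pt "0 0 -8 0 0 0 -1" --pt "0 0 0 0 0 0 -1"

```text
time_s: 3.83
eef_pos: [547.4, 102.0, 126.1]
ee_rot: [-0.004, 0.036, 0.999, -0.002]
force: [0.1, 0.1, 0.5]
grip_width: -0.001
```

Call:
play_rows --pt "-10 0.7 0 0 0 0 -1" --pt "-10 0.7 0 0 0.005 0 -1" --pt "-10 0.7 -1 0 0.005 0 -1" --pt "-10 0.7 -1 0 0.005 0 -1" --pt "-10 0.7 -1 0 0.005 0 -1"

```text
time_s: 4.25
eef_pos: [503.4, 105.1, 133.8]
ee_rot: [-0.002, 0.036, 0.999, -0.003]
force: [5.0, -1.0, -2.7]
grip_width: -0.005
```

Call:
play_rows --pt "-10 0.7 -1 0 0.01 0 -1" --pt "-10 0.7 -1 0 0.01 0 -1" --pt "-10 0.7 -1 0 0.01 0 -1" --pt "-10 0.7 -1 0 0.01 0 -1" --pt "-10 0.7 -1 0 0.01 0 -1"

```text
time_s: 4.67
eef_pos: [463.7, 108.0, 142.6]
ee_rot: [-0.006, 0.036, 0.999, -0.004]
force: [10.7, -1.0, 0.2]
grip_width: -0.001
```

```bash
python3 -c "
from h import *
st()"
```

```text
t 4.6667 pos [463.7 108.  142.6] jaw 1.499 z [-0.013 -0.007 -1.   ] grip -0.001 F [10.7 -1.   0.2] relhub [-21.7   5.2  42.6]
```

Call:
play_rows --pt "-6 0.3 -4 0 0.01 0 -1" --pt "-6 0.3 -4 0 0.01 0 -1" --pt "-6 0.3 -4 0 0.01 0 -1" --pt "-6 0.3 -3 0 0 0 -1" --pt "0 0 0 0 0 0 -1"

```text
time_s: 5.08
eef_pos: [449.8, 109.3, 142.5]
ee_rot: [-0.001, 0.036, 0.999, -0.004]
force: [-0.8, 0.6, 0.0]
grip_width: 0.003
```

Call:
play_rows --pt "6 0 38 0 0 0 -1" --pt "23 -3 33 0 0 0 -1" --pt "40 -4 5 0 0 0 -1" --pt "37 -4 0 0 0 0 -1" --pt "0 0 0 0 0 0 -1"

```text
time_s: 5.5
eef_pos: [556.3, 99.1, 231.5]
ee_rot: [0.0, 0.035, 0.999, -0.004]
force: [-0.2, -0.7, 0.1]
grip_width: -0.004
```

```bash
python3 -c "
from h import *
st(); wheel('side')"
```

```text
t 5.5 pos [556.3  99.1 231.5] jaw 1.501 z [ 0.    -0.008 -1.   ] grip -0.004 F [-0.2 -0.7  0.1] relhub [ 71.3   2.9 131.5]
blob 33 [249.6 140.9] r 82.0 phi deg (to robot +) -35.7
blob 34 [236.1 147.6] r 21.0 phi deg (to robot +) 0.6
blob 24 [239.  157.6] r 39.0 phi deg (to robot +) -166.6
```

Call:
play_rows --pt "6 0 -20 0 0 0 -1" --pt "0 0 -38 0 0 0 -1" --pt "0 0 -38 0 0 0 -1" --pt "0 0 -8 0 0 0 -1" --pt "0 0 0 0 0 0 -1"

```text
time_s: 5.97
eef_pos: [557.9, 101.0, 131.9]
ee_rot: [0.002, 0.034, 0.999, -0.004]
force: [-0.4, -0.2, 0.4]
grip_width: -0.004
```

Call:
play_rows --pt "-10 1 0 0 0 0 -1" --pt "-10 1 -1 0 0.005 0 -1" --pt "-10 0.7 -2 0 0.005 0 -1" --pt "-10 0.7 -3 0 0.005 0 -1" --pt "-10 0.7 -3 0 0.005 0 -1"

```text
time_s: 6.38
eef_pos: [527.2, 103.5, 147.8]
ee_rot: [0.026, 0.034, 0.999, -0.005]
force: [9.5, -1.0, 5.4]
grip_width: -0.0
```

Call:
play_rows --pt "-10 0.5 -3 0 0.01 0 -1" --pt "-10 0.5 -3 0 0.01 0 -1" --pt "-10 0.5 -3 0 0.01 0 -1" --pt "-10 0.5 -3 0 0.01 0 -1" --pt "-10 0.5 -3 0 0.01 0 -1"

```text
time_s: 6.8
eef_pos: [487.9, 106.1, 154.4]
ee_rot: [0.025, 0.034, 0.999, -0.005]
force: [6.5, -0.2, -3.6]
grip_width: -0.001
```

```bash
python3 -c "
from h import *
st()"
```

```text
t 6.8 pos [487.9 106.1 154.4] jaw 1.502 z [ 0.049 -0.011 -0.999] grip -0.001 F [ 6.5 -0.2 -3.6] relhub [ 2.6  5.  54.4]
```

Call:
play_rows --pt "-8 0.5 -7 0 0.02 0 -1" --pt "-9 0.5 -7 0 0.02 0 -1" --pt "-10 0.5 -6 0 0.02 0 -1" --pt "-10 0.5 -5 0 0.01 0 -1" --pt "-10 0.5 -5 0 0.01 0 -1"

```text
time_s: 7.22
eef_pos: [452.6, 108.4, 142.1]
ee_rot: [0.007, 0.034, 0.999, -0.006]
force: [9.5, -1.2, 2.9]
grip_width: 0.001
```

Call:
play_rows --pt "-8 0.5 -5 0 0.01 0 -1" --pt "-8 0.5 -5 0 0.01 0 -1" --pt "0 0 0 0 0 0 -1"

```text
time_s: 7.47
eef_pos: [441.3, 109.4, 140.3]
ee_rot: [0.007, 0.034, 0.999, -0.006]
force: [0.4, 0.5, 0.8]
grip_width: 0.004
```

```bash
python3 -c "
from h import *
st()"
```

```text
t 7.4667 pos [441.3 109.4 140.3] jaw 1.503 z [ 0.014 -0.013 -1.   ] grip 0.004 F [0.4 0.5 0.8] relhub [-44.2   5.   40.3]
```

Call:
play_rows --pt "6 0 38 0 0 0 -1" --pt "23 -3 30 0 0 0 -1" --pt "41 -5 0 0 0 0 -1" --pt "41 -5 0 0 0 0 -1" --pt "4 0 0 0 0 0 -1"

```text
time_s: 7.88
eef_pos: [556.8, 97.0, 221.7]
ee_rot: [0.009, 0.033, 0.999, -0.006]
force: [0.6, 0.7, -0.7]
grip_width: -0.001
```

```bash
python3 -c "
from h import *
st(); wheel('side')"
```

```text
t 7.8833 pos [556.8  97.  221.7] jaw 1.505 z [ 0.019 -0.013 -1.   ] grip -0.001 F [ 0.6  0.7 -0.7] relhub [ 71.9   0.8 121.7]
blob 30 [247.4 139.4] r 84.0 phi deg (to robot +) -28.6
blob 9 [215.2 139.7] r 90.0 phi deg (to robot +) 54.4
blob 31 [236.5 147.9] r 19.0 phi deg (to robot +) -2.9
blob 16 [237.7 156.1] r 30.0 phi deg (to robot +) -171.8
blob 19 [254.1 159.1] r 75.0 phi deg (to robot +) -119.4
```

Call:
play_rows --pt "0 5 -20 0 0 0 -1" --pt "0 0 -38 0 0.01 0 -1" --pt "0 0 -33 0 0.01 0 -1" --pt "0 0 -6 0 0 0 -1" --pt "0 0 0 0 0 0 -1"

```text
time_s: 8.35
eef_pos: [553.2, 103.9, 129.0]
ee_rot: [0.001, 0.032, 0.999, -0.006]
force: [-0.4, -0.3, 1.0]
grip_width: 0.0
```

Call:
play_rows --pt "-10 1 -2 0 0 0 -1" --pt "-10 1 -4 0 0.01 0 -1" --pt "-10 0.7 -5 0 0.01 0 -1" --pt "-10 0.7 -5 0 0.01 0 -1" --pt "-10 0.7 -5 0 0.01 0 -1"

```text
time_s: 8.77
eef_pos: [515.0, 105.4, 126.6]
ee_rot: [0.003, 0.032, 0.999, -0.009]
force: [7.0, -2.0, 2.5]
grip_width: 0.003
```

Call:
play_rows --pt "-10 0.5 -4 0 0.01 0 -1" --pt "-10 0.5 -4 0 0.01 0 -1" --pt "-10 0.5 -4 0 0.01 0 -1" --pt "-10 0.5 -4 0 0.01 0 -1" --pt "-10 0.5 -4 0 0.01 0 -1"

```text
time_s: 9.18
eef_pos: [480.3, 106.9, 125.7]
ee_rot: [0.007, 0.032, 0.999, -0.009]
force: [18.3, -1.0, 2.1]
grip_width: -0.0
```

```bash
python3 -c "
from h import *
st()"
```

```text
t 9.1833 pos [480.3 106.9 125.7] jaw 1.506 z [ 0.014 -0.019 -1.   ] grip -0.0 F [18.3 -1.   2.1] relhub [-5.1  5.3 25.7]
```

Call:
play_rows --pt "-10 0.5 1 0 0.01 0 -1" --pt "-10 0.5 -1 0 0.01 0 -1" --pt "-10 0.5 -3 0 0.01 0 -1" --pt "-10 0.5 -3 0 0.01 0 -1" --pt "-8 0.5 -3 0 0.01 0 -1"

```text
time_s: 9.6
eef_pos: [449.9, 108.5, 137.7]
ee_rot: [0.014, 0.033, 0.999, -0.01]
force: [8.4, -0.8, 3.3]
grip_width: 0.003
```

```bash
python3 -c "
from h import *
st()"
```

```text
t 9.6 pos [449.9 108.5 137.7] jaw 1.505 z [ 0.028 -0.021 -0.999] grip 0.003 F [ 8.4 -0.8  3.3] relhub [-35.5   4.6  37.7]
```

Call:
play_rows --pt "-8 0.5 -4 0 0.01 0 -1" --pt "-8 0.5 -4 0 0.01 0 -1" --pt "0 0 0 0 0 0 -1"

```text
time_s: 9.85
eef_pos: [439.8, 109.3, 140.1]
ee_rot: [0.017, 0.033, 0.999, -0.01]
force: [-0.1, -0.6, 0.6]
grip_width: 0.001
```

Call:
play_rows --pt "6 0 38 0 0 0 -1" --pt "23 -3 35 0 0 0 -1" --pt "41 -5 5 0 0 0 -1" --pt "40 -5 0 0 0 0 -1" --pt "4 0 0 -0.01 0 0 -1"

```text
time_s: 10.27
eef_pos: [555.0, 96.6, 233.7]
ee_rot: [0.022, 0.032, 0.999, -0.015]
force: [0.2, 0.6, -0.8]
grip_width: -0.002
```

```bash
python3 -c "
from h import *
st(); wheel('side','s5')"
```

```text
t 10.2667 pos [555.   96.6 233.7] jaw 1.507 z [ 0.044 -0.031 -0.999] grip -0.002 F [ 0.2  0.6 -0.8] relhub [ 70.2   0.3 133.7]
blob 28 [246.9 139.5] r 82.0 phi deg (to robot +) -27.8
blob 31 [236.4 147. ] r 24.0 phi deg (to robot +) -1.8
blob 25 [238.8 157.1] r 36.0 phi deg (to robot +) -167.1
blob 19 [254.3 158.8] r 75.0 phi deg (to robot +) -118.1
```

Call:
play_rows --pt "4 6 -20 0.015 0.02 0 -1" --pt "4 0 -38 0.015 0.02 0 -1" --pt "0 0 -37 0 0 0 -1" --pt "0 0 -6 0 0 0 -1" --pt "-10 1 -2 0 0 0 -1"

```text
time_s: 10.73
eef_pos: [550.7, 105.8, 136.4]
ee_rot: [0.005, 0.031, 1.0, 0.0]
force: [1.0, 0.6, 0.9]
grip_width: -0.003
```

Call:
play_rows --pt "-10 1 -4 0 0.01 0 -1" --pt "-10 0.7 -5 0 0.01 0 -1" --pt "-10 0.7 -5 0 0.01 0 -1" --pt "-8 0.7 -5 0 0.01 0 -1" --pt "-6 0.5 -4 0 0.01 0 -1"

```text
time_s: 11.15
eef_pos: [517.3, 107.8, 132.1]
ee_rot: [0.004, 0.03, 1.0, -0.002]
force: [28.7, -18.0, -13.6]
grip_width: 0.001
```

```bash
python3 -c "
from h import *
st()"
```

```text
t 11.15 pos [517.3 107.8 132.1] jaw 1.511 z [ 0.008 -0.005 -1.   ] grip 0.001 F [ 28.7 -18.  -13.6] relhub [31.7  8.8 32.1]
```

Call:
play_rows --pt "6 0 0 0 0 0 -1" --pt "0 0 40 0 0 0 -1" --pt "0 0 40 0 0 0 -1" --pt "0 0 40 0 0 -0.12 -1" --pt "0 -10 38 0 0 -0.12 -1"

```text
time_s: 11.57
eef_pos: [516.8, 99.4, 297.5]
ee_rot: [0.001, 0.151, 0.989, -0.002]
force: [0.9, 0.0, 0.1]
grip_width: -0.001
```

Call:
play_rows --pt "-5 -20 15 0 0 -0.12 -1" --pt "-5 -20 10 0 0 -0.12 -1" --pt "-5 -20 0 0 0 -0.12 -1" --pt "-5 -20 0 0 0 -0.12 -1" --pt "-5 -20 0 0 0 -0.12 -1"

```text
time_s: 11.98
eef_pos: [487.3, -0.3, 345.9]
ee_rot: [0.014, 0.446, 0.895, -0.001]
force: [1.0, 0.7, -0.5]
grip_width: 0.001
```

Call:
play_rows --pt "-5 -20 0 0 0 -0.12 1" --pt "-5 -20 0 0 0 -0.12 1" --pt "-5 -20 0 0 0 -0.12 1" --pt "-5 -20 0 0 0 -0.12 1" --pt "-5 0 0 0 0 -0.12 1"

```text
time_s: 12.4
eef_pos: [455.2, -83.3, 357.5]
ee_rot: [0.018, 0.701, 0.713, -0.005]
force: [-0.2, 0.8, 0.2]
grip_width: 0.708
```

```bash
python3 -c "
from h import *
st(); cap('wrist','w3'); wheel('side','s6')"
```

```text
t 12.4 pos [455.2 -83.3 357.5] jaw 0.018 z [ 0.018 -0.032 -0.999] grip 0.708 F [-0.2  0.8  0.2] relhub [ -16.7 -186.2  257.5]
blob 20 [257.2 154. ] r 76.0 phi deg (to robot +) -92.6
blob 12 [239.2 158.1] r 42.0 phi deg (to robot +) -166.5
```

View pics/w3.png

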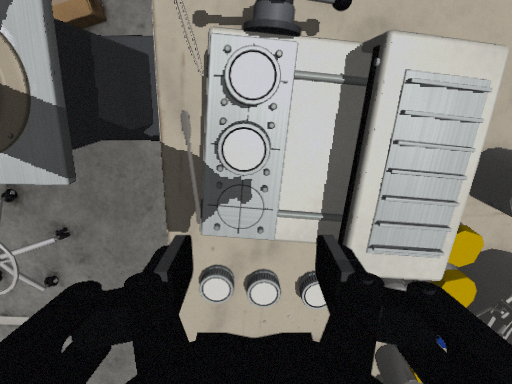

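```bash
python3 - <<'E'
from h import *
a=cv2.imread('pics/w3.png'); cv2.imwrite('pics/w3c.png',cv2.resize(a[160:310,190:340],None,fx=4,fy=4,interpolation=cv2.INTER_CUBIC))
c=cap('wrist')
n=onz(c,[[240,206]],116)[0]; print('nest3',n,'exp',b2w([-80,-80,116]))
g=cv2.cvtColor(a,cv2.COLOR_BGR2HSV); m=((g[...,2]>225)&(g[...,1]<25)).astype(np.uint8)
k,l,s,ce=cv2.connectedComponentsWithStats(m)
for i in range(1,k):
  if 500<s[i,4]<4000: print(s[i],ce[i].round(1), onz(c,[ce[i]],152)[0].round(1), onz(c,[ce[i]],36)[0].round(1))
E
```

```text
nest3 [ 442.87806766 -148.43945277  116.        ] exp [[ 468.52632625 -158.12321564  116.        ]]
```

View pics/w3c.png

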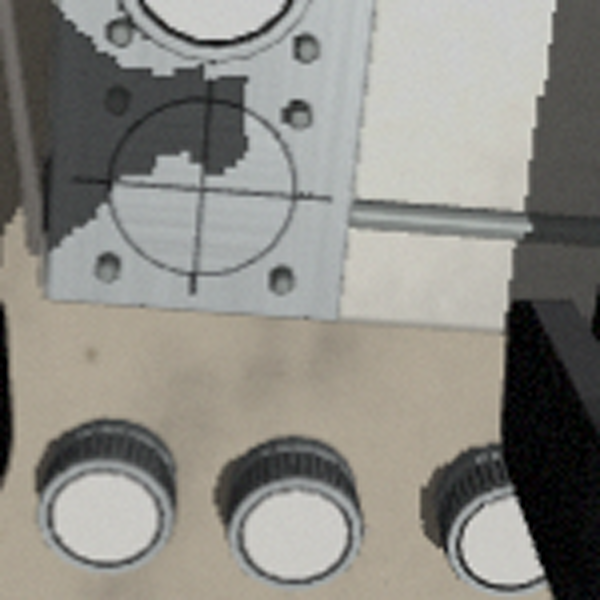

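```bash
cat >> h.py <<'E'
def discs(c,z,lo=200,rmin=24,rmax=32,box=None):
    g=c['img'].min(2); m=(g>lo).astype(np.uint8)
    cs,_=cv2.findContours(m,cv2.RETR_EXTERNAL,cv2.CHAIN_APPROX_NONE); out=[]
    for k in cs:
        if len(k)<20: continue
        a=cv2.contourArea(k); (x,y),(A,B),_=cv2.fitEllipse(k)
        if a<60 or abs(a/(np.pi*A*B/4)-1)>.12 or B/A>1.5: continue
        p=onz(c,[[x,y]],z)[0]; e=onz(c,[[x+max(A,B)/2,y]],z)[0]
        out.append((round(x,1),round(y,1),p.round(1).tolist(),'r',round(float(np.linalg.norm(p-e)),1)))
    return out
E
python3 - <<'E'
from h import *
st(); c=cap('wrist','w4'); 
for lo in (170,190,210):
  for z in (152,36):
    print(lo,z); [print(o) for o in discs(c,z,lo) if o[0]>190 and 18<o[4]<33]
print('old px now',onz(c,[[241.25,206.75]],116), cv2.absdiff(c['img'],cv2.imread('pics/w3.png')).mean())
E
```

```text
t 12.55 pos [455.9 -81.  357.3] jaw 0.029 z [ 0.019 -0.031 -0.999] grip 0.948 F [-0.1  0.3 -0.4] relhub [ -16.1 -183.9  257.3]
170 152
(242.8, 151.1, [446.5, -69.0, 152.0], 'r', 22.2)
170 36
(315.2, 297.0, [577.6, -346.0, 36.0], 'r', 21.7)
(261.0, 294.8, [481.3, -342.6, 36.0], 'r', 21.3)
(213.7, 289.9, [398.5, -333.9, 36.0], 'r', 21.2)
(242.8, 151.1, [444.9, -89.7, 36.0], 'r', 29.7)
190 152
(242.9, 150.5, [446.6, -68.4, 152.0], 'r', 21.6)
(252.5, 77.3, [455.2, 9.6, 152.0], 'r', 23.0)
190 36
(242.9, 150.5, [445.1, -88.8, 36.0], 'r', 28.9)
(252.5, 77.3, [456.5, 15.4, 36.0], 'r', 30.7)
210 152
210 36
old px now [[ 445.3024082  -148.86860875  116.        ]] 18.112803141276043
```

Call:
play_rows --pt "0 23 -25 0.015 0.01 -0.05 1" --pt "0 23 -25 0.015 0.01 -0.05 1" --pt "0 23 -25 0 0 0 1" --pt "0 22 -20 0 0 0 1" --pt "0 0 0 0 0 0 1"

```text
time_s: 13.02
eef_pos: [455.2, 16.4, 261.4]
ee_rot: [0.001, 0.726, 0.688, -0.0]
force: [-0.9, -0.2, 0.2]
grip_width: 0.997
```

Call:
play_rows --pt "0 0 0 0 0 0 1" --pt "0 0 0 0 0 0 1"

```text
time_s: 13.18
eef_pos: [455.0, 17.9, 262.2]
ee_rot: [0.001, 0.723, 0.691, -0.001]
force: [0.7, -0.1, 0.5]
grip_width: 0.998
```

```bash
python3 - <<'E'
from h import *
st(); c=cap('wrist','w5')
for lo in (150,170,190):
    print(lo); [print(o) for o in discs(c,152,lo) if 15<o[4]<35]
E
```

```text
t 13.1833 pos [455.   17.9 262.2] jaw -0.045 z [ 0.    -0.002 -1.   ] grip 0.998 F [ 0.7 -0.1  0.5] relhub [-24.  -85.4 162.2]
150
(249.2, 279.3, [446.5, -68.2, 152.0], 'r', 22.6)
170
(249.2, 279.4, [446.5, -68.3, 152.0], 'r', 22.5)
(26.4, 260.6, [239.7, -41.4, 152.0], 'r', 29.1)
190
(249.3, 279.3, [446.6, -68.2, 152.0], 'r', 22.2)
```

View pics/w5.png

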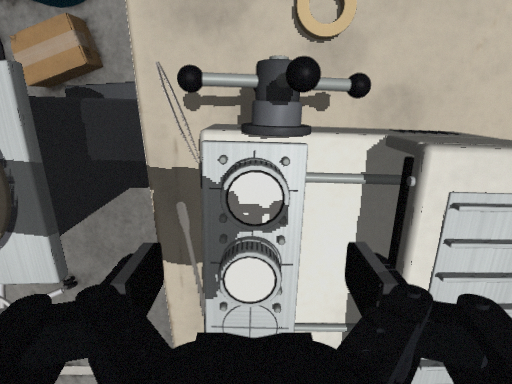

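```bash
python3 - <<'E'
from h import *
c=cap('wrist')
print('h1',onz(c,[[256,197]],152),'pins',onz(c,[[223,160],[285,161]],124),'corners',onz(c,[[203,141],[307,144]],116))
print('wheel balls',(onz(c,[[304,74]],179)-H)@R())
E
```

```text
h1 [[456.60633175  10.37651423 152.        ]] pins [[427.82444235  38.64139985 124.        ]
 [484.49176323  35.08255089 124.        ]] corners [[409.70890797  55.92198117 116.        ]
 [506.00780885  48.6767501  116.        ]]
wheel balls [[ 8.38071417  4.54086669 79.        ]]
```

Call:
play_rows --pt "1 -4 -37 0 0 -0.02 1" --pt "0 -4 -37 0 0 0 1" --pt "0 0 -37 0 0 0 1" --pt "0 0 -22 0 0 0 1" --pt "0 0 0 0 0 0 1"

```text
time_s: 13.7
eef_pos: [459.8, 4.7, 131.3]
ee_rot: [0.008, 0.731, 0.682, 0.004]
force: [-0.7, 0.1, 0.3]
grip_width: 0.997
```

```bash
python3 -c "
from h import *
st()"
```

```text
t 13.7 pos [459.8   4.7 131.3] jaw -0.069 z [ 0.017 -0.006 -1.   ] grip 0.997 F [-0.7  0.1  0.3] relhub [-18.3 -98.1  31.3]
```

Call:
play_rows --pt "-4 5 -6 0.005 0.017 0 1" --pt "0 0 -5 0 0 0 1" --pt "0 0 0 0 0 0 1" --pt "0 0 0 0 0 0 1"

```text
time_s: 14.03
eef_pos: [458.2, 8.4, 124.0]
ee_rot: [0.002, 0.731, 0.682, 0.001]
force: [-0.7, 0.3, 0.4]
grip_width: 1.0
```

Call:
play_rows --pt "0 0 0 0 0 0 -0.2" --pt "0 0 0 0 0 0 -0.2" --pt "0 0 0 0 0 0 -0.2" --pt "0 0 0 0 0 0 -0.2" --pt "0 0 0 0 0 0 -0.2" --grip_force 70

```text
time_s: 14.45
eef_pos: [459.9, 8.2, 127.6]
ee_rot: [0.005, 0.731, 0.682, 0.002]
force: [-0.5, 0.5, -1.8]
grip_width: 0.678
```

```bash
python3 -c "
from h import *
st()"
```

```text
t 14.45 pos [459.9   8.2 127.6] jaw -0.069 z [ 0.011 -0.004 -1.   ] grip 0.678 F [-0.5  0.5 -1.8] relhub [-18.4 -94.7  27.6]
```

Call:
play_rows --pt "0 0 20 0 0 0 -0.4" --pt "0 0 35 0 0.005 0 -0.4" --pt "0 0 38 0 0 0 -0.4" --pt "0 0 38 0 0 0 -0.4" --pt "0 0 10 0 0 0 -0.4"

```text
time_s: 14.87
eef_pos: [456.1, 9.0, 270.8]
ee_rot: [-0.001, 0.731, 0.682, -0.002]
force: [0.2, -0.6, -1.3]
grip_width: 0.683
```

Call:
play_rows --pt "-2 30 5 0 0 0.12 -0.4" --pt "-2 30 0 0 0 0.12 -0.4" --pt "-2 30 0 0 0 0.12 -0.4" --pt "-2 30 0 0 0 0.12 -0.4" --pt "-2 30 0 0 0 0.12 -0.4"

```text
time_s: 15.28
eef_pos: [446.7, 159.8, 280.2]
ee_rot: [0.003, 0.491, 0.871, -0.0]
force: [0.1, -0.6, -1.9]
grip_width: 0.679
```

Call:
play_rows --pt "-2 30 0 0 0 0.12 -0.4" --pt "-2 30 0 0 0 0.12 -0.4" --pt "-2 30 0 0 0 0.12 -0.4" --pt "-2 30 0 0 0 0.12 -0.4" --pt "-2 30 0 0 0 0.12 -0.4"

```text
time_s: 15.7
eef_pos: [434.2, 317.5, 279.4]
ee_rot: [0.002, 0.199, 0.98, 0.0]
force: [-0.0, 0.4, -2.2]
grip_width: 0.68
```

Call:
play_rows --pt "-2 25 0 0 0 0.12 -0.4" --pt "-2 25 0 0 0 0.12 -0.4" --pt "-2 20 0 0 0 0.1 -0.4" --pt "0 0 0 0 0 0 -0.4" --pt "0 0 0 0 0 0 -0.4"

```text
time_s: 16.12
eef_pos: [424.9, 396.2, 276.6]
ee_rot: [0.001, 0.017, 1.0, 0.0]
force: [-0.2, 0.5, -1.6]
grip_width: 0.679
```

```bash
python3 - <<'E'
from h import *
st(); c=cap('side','s7')
E
```

```text
t 16.1167 pos [424.9 396.2 276.6] jaw 1.536 z [ 0.001  0.    -1.   ] grip 0.679 F [-0.2  0.5 -1.6] relhub [-80.9 289.9 176.6]
```

Call:
play_rows --pt "4 -5 -38 0 0 0 -0.4" --pt "0 0 -38 0 0 0 -0.4" --pt "0 0 -38 0 0 0 -0.4" --pt "0 0 -38 0 0 0 -0.4" --pt "0 0 -38 0 0 0 -0.4"

```text
time_s: 16.58
eef_pos: [433.1, 388.0, 90.0]
ee_rot: [0.01, 0.024, 1.0, 0.005]
force: [0.0, 0.3, -1.1]
grip_width: 0.679
```

Call:
play_rows --pt "0 0 -20 0 0 0 -0.4" --pt "0 0 -10 0 0 0 -0.4" --pt "0 0 -5 0 0 0 -0.4" --pt "0 0 0 0 0 0 -0.4"

```text
time_s: 16.92
eef_pos: [430.2, 381.3, 45.3]
ee_rot: [0.003, 0.029, 1.0, 0.001]
force: [-0.1, -0.2, -1.6]
grip_width: 0.674
```

```bash
python3 -c "
from h import *
st()"
```

```text
t 16.9167 pos [430.2 381.3  45.3] jaw 1.512 z [ 0.006  0.002 -1.   ] grip 0.674 F [-0.1 -0.2 -1.6] relhub [-74.5 275.4 -54.7]
```

Call:
play_rows --pt "0 6 -15 0 0 0 -0.4" --pt "0 2 -9 0 0 0 -0.4" --pt "0 0 -4 0 0 0 -0.4" --pt "0 0 -3 0 0 0 -0.4"

```text
time_s: 17.25
eef_pos: [433.2, 389.0, 17.5]
ee_rot: [0.006, 0.031, 0.999, 0.003]
force: [-0.6, 0.5, -2.0]
grip_width: 0.675
```

```bash
python3 -c "
from h import *
st()"
```

```text
t 17.25 pos [433.2 389.   17.5] jaw 1.508 z [ 0.013  0.005 -1.   ] grip 0.675 F [-0.6  0.5 -2. ] relhub [-72.1 283.3 -82.5]
```

Call:
play_rows --pt "0 0 -3 0 0 0 -0.4" --pt "0 0 -1 0 0 0 -0.4" --pt "0 0 0 0 0 0 0.7" --pt "0 0 0 0 0 0 0.9" --pt "0 0 0 0 0 0 0.9"

```text
time_s: 17.67
eef_pos: [434.6, 389.2, 15.8]
ee_rot: [0.008, 0.032, 0.999, 0.004]
force: [-0.5, -0.2, -0.1]
grip_width: 0.948
```

Call:
play_rows --pt "0 0 20 0 0.01 0 0.9" --pt "0 0 38 0 0 0 1" --pt "0 0 38 0 0 0 1" --pt "0 0 38 0 0 0 1" --pt "0 0 38 0 0 0 1"

```text
time_s: 18.08
eef_pos: [430.3, 386.4, 187.9]
ee_rot: [-0.003, 0.032, 0.999, -0.0]
force: [0.7, 0.7, -0.2]
grip_width: 1.003
```

Call:
play_rows --pt "0 0 38 0 0 0 1" --pt "0 0 30 0 0 0 1" --pt "2 -35 0 0 0 -0.12 1" --pt "2 -35 0 0 0 -0.12 1" --pt "2 -35 0 0 0 -0.12 1"

```text
time_s: 18.5
eef_pos: [437.0, 284.0, 272.3]
ee_rot: [0.007, 0.212, 0.977, 0.006]
force: [1.3, -0.1, 0.0]
grip_width: 0.999
```

Call:
play_rows --pt "2 -35 0 0 0 -0.12 1" --pt "2 -35 0 0 0 -0.12 1" --pt "2 -35 0 0 0 -0.12 1" --pt "2 -35 0 0 0 -0.12 1" --pt "2 -35 0 0 0 -0.12 1"

```text
time_s: 18.92
eef_pos: [445.5, 101.6, 275.7]
ee_rot: [0.012, 0.502, 0.865, 0.005]
force: [1.0, -0.4, -0.1]
grip_width: 0.998
```

Call:
play_rows --pt "2 -38 0 0 0 -0.12 1" --pt "2 -38 0 0 0 -0.12 1" --pt "2 -38 0 0 0 -0.12 1" --pt "2 -38 0 0 0 -0.12 1" --pt "2 -20 0 0 0 -0.1 1"

```text
time_s: 19.33
eef_pos: [453.7, -80.6, 278.7]
ee_rot: [0.016, 0.738, 0.674, 0.002]
force: [0.9, 1.2, -0.8]
grip_width: 1.002
```

Call:
play_rows --pt "0 0 0 0 0 0 1" --pt "0 0 0 0 0 0 1" --pt "0 0 0 0 0 0 1"

```text
time_s: 19.58
eef_pos: [453.5, -84.2, 279.5]
ee_rot: [0.017, 0.741, 0.671, 0.002]
force: [-0.6, -0.1, 0.2]
grip_width: 1.0
```

```bash
python3 - <<'E'
from h import *
st(); c=cap('wrist','w6'); cap('side','s8')
for lo in (170,190):
    print(lo); [print(o) for o in discs(c,152,lo) if 15<o[4]<35]
E
```

```text
t 19.5833 pos [453.5 -84.2 279.5] jaw -0.099 z [ 0.026 -0.023 -0.999] grip 1.0 F [-0.6 -0.1  0.2] relhub [ -18.3 -187.3  179.5]
170
(229.9, 323.3, [416.6, -234.7, 152.0], 'r', 15.6)
(284.9, 322.5, [474.1, -240.7, 152.0], 'r', 15.9)
(240.6, 165.7, [446.6, -68.9, 152.0], 'r', 22.2)
190
(240.7, 165.4, [446.7, -68.7, 152.0], 'r', 22.0)
(253.1, 60.2, [466.2, 16.3, 152.0], 'r', 15.3)
```

View pics/w6.png

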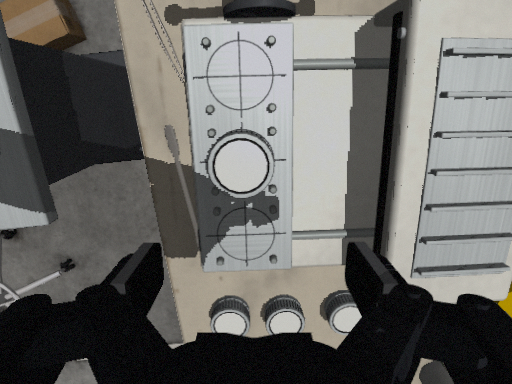

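```bash
python3 - <<'E'
from h import *
c=cap('wrist'); print(proj(c,[[446.6,-68.9,152]]))
n1=onz(c,[[240,75]],116)[0]; n3=onz(c,[[246,235]],116)[0]
p1=onz(c,[[206,43],[271,40],[210,108],[272,105]],122); p3=onz(c,[[217,211],[273,209],[220,261],[274,259]],122)
print(n1,p1.mean(0),n3,p3.mean(0)); d=n1-n3; print(np.hypot(*d[:2]),np.arctan2(-d[0],d[1])); d=p1.mean(0)-p3.mean(0);print(np.hypot(*d[:2]),np.arctan2(-d[0],d[1]))
print('nest2',(n1+n3)/2,(p1.mean(0)+p3.mean(0))/2)
E
```

```text
[[240.63184713 166.34080825]]
[454.11699482   9.21756432 116.        ] [454.01311226   9.07403725 122.        ] [ 442.70825585 -151.75495608  116.        ] [ 442.95795877 -149.79895653  122.        ]
161.3763044859748 -0.07075551713650195
159.25716489528287 -0.0694728643328288
nest2 [448.41262534 -71.26869588 116.        ] [448.48553551 -70.36245964 122.        ]
```

Call:
play_rows --pt "-6 10 -38 0.02 0.02 0.03 1" --pt "-2 6 -38 0 0.005 0 1" --pt "0 2 -38 0 0 0 1" --pt "0 0 -25 0 0 0 1" --pt "0 0 0 0 0 0 1"

```text
time_s: 20.15
eef_pos: [445.4, -60.2, 138.3]
ee_rot: [0.005, 0.726, 0.687, 0.002]
force: [-1.0, 0.3, -1.3]
grip_width: 1.003
```

```bash
python3 -c "
from h import *
st()"
```

```text
t 20.15 pos [445.4 -60.2 138.3] jaw -0.055 z [ 0.009 -0.004 -1.   ] grip 1.003 F [-1.   0.3 -1.3] relhub [ -28.  -163.9   38.3]
```

Call:
play_rows --pt "1 -8 0 0 0.008 -0.01 1" --pt "0 -2 -8 0 0 0 1" --pt "0 0 -8 0 0 0 1" --pt "0 0 -2 0 0 0 1"

```text
time_s: 20.48
eef_pos: [448.8, -70.7, 123.1]
ee_rot: [0.004, 0.729, 0.685, -0.0]
force: [-0.3, -0.5, 0.1]
grip_width: 1.001
```

```bash
python3 -c "
from h import *
st()"
```

```text
t 20.4833 pos [448.8 -70.7 123.1] jaw -0.062 z [ 0.005 -0.007 -1.   ] grip 1.001 F [-0.3 -0.5  0.1] relhub [ -23.9 -174.1   23.1]
```

Call:
play_rows --pt "0 1 0 0 0 0 -0.4" --pt "0 0 0 0 0 0 -0.4" --pt "0 0 -1 0 0 0 -0.4" --pt "0 0 0 0 0 0 -0.4" --pt "0 0 0 0 0 0 -0.4"

```text
time_s: 20.9
eef_pos: [449.8, -70.1, 125.4]
ee_rot: [0.006, 0.729, 0.685, 0.0]
force: [-0.3, 0.5, -3.1]
grip_width: 0.679
```

Call:
play_rows --pt "0 0 20 0 0 0 -0.4" --pt "0 0 35 0 0 0 -0.4" --pt "0 0 38 0 0 0 -0.4" --pt "0 0 38 0 0 0 -0.4" --pt "0 0 15 0 0 0 -0.4"

```text
time_s: 21.32
eef_pos: [445.9, -68.4, 273.4]
ee_rot: [0.001, 0.729, 0.685, -0.002]
force: [0.4, 0.6, -1.6]
grip_width: 0.682
```

Call:
play_rows --pt "-2 27 5 0 0 0.12 -0.4" --pt "-2 27 0 0 0 0.12 -0.4" --pt "-2 27 0 0 0 0.12 -0.4" --pt "-2 27 0 0 0 0.12 -0.4" --pt "-2 27 0 0 0 0.12 -0.4"

```text
time_s: 21.73
eef_pos: [436.6, 67.2, 283.7]
ee_rot: [0.006, 0.487, 0.873, 0.001]
force: [0.3, -0.0, -2.1]
grip_width: 0.678
```

Call:
play_rows --pt "-1 27 0 0 0 0.12 -0.4" --pt "-1 27 0 0 0 0.12 -0.4" --pt "-1 27 0 0 0 0.12 -0.4" --pt "-1 27 0 0 0 0.12 -0.4" --pt "-1 27 0 0 0 0.12 -0.4"

```text
time_s: 22.15
eef_pos: [429.3, 209.2, 283.6]
ee_rot: [0.005, 0.195, 0.981, 0.003]
force: [0.7, -0.4, -1.9]
grip_width: 0.679
```

Call:
play_rows --pt "-1 27 0 0 0 0.12 -0.4" --pt "-1 27 0 0 0 0.12 -0.4" --pt "0 27 0 0 0 0.1 -0.4" --pt "0 0 0 0 0 0 -0.4" --pt "0 0 0 0 0 0 -0.4"

```text
time_s: 22.57
eef_pos: [424.7, 298.8, 282.2]
ee_rot: [0.004, 0.013, 1.0, 0.004]
force: [-0.8, -0.6, -2.1]
grip_width: 0.679
```

```bash
python3 - <<'E'
from h import *
st()
E
```

```text
t 22.5667 pos [424.7 298.8 282.2] jaw 1.545 z [ 0.007  0.008 -1.   ] grip 0.679 F [-0.8 -0.6 -2.1] relhub [-74.2 192.8 182.2]
```

Call:
play_rows --pt "5 -6 -38 0 0 0 -0.4" --pt "0 0 -38 0 0 0 -0.4" --pt "0 0 -38 0 0 0 -0.4" --pt "0 0 -38 0 0 0 -0.4" --pt "0 0 -38 0 0 0 -0.4"

```text
time_s: 22.98
eef_pos: [433.0, 291.4, 94.1]
ee_rot: [0.013, 0.016, 1.0, 0.008]
force: [0.7, -0.1, -3.1]
grip_width: 0.682
```

Call:
play_rows --pt "0 0 -25 0 0 0 -0.4" --pt "0 0 -15 0 0 0 -0.4" --pt "0 0 -8 0 0 0 -0.4" --pt "0 0 0 0 0 0 -0.4"

```text
time_s: 23.32
eef_pos: [429.0, 286.4, 36.6]
ee_rot: [0.006, 0.02, 1.0, 0.005]
force: [0.5, -1.0, -2.9]
grip_width: 0.678
```

```bash
python3 -c "
from h import *
st()"
```

```text
t 23.3167 pos [429.  286.4  36.6] jaw 1.531 z [ 0.013  0.009 -1.   ] grip 0.678 F [ 0.5 -1.  -2.9] relhub [-69.  180.7 -63.4]
```

Lower, release, rise and head for the waiting holders (first one at about (399,-333)).

Call:
play_rows --pt "0 2 -12 0 0.01 0 -0.4" --pt "0 0 -7 0 0 0 -0.4" --pt "0 0 -4 0 0 0 -0.4" --pt "0 0 -2 0 0 0 -0.4" --pt "0 0 0 0 0 0 -0.4"

```text
time_s: 23.73
eef_pos: [432.0, 288.0, 14.8]
ee_rot: [0.005, 0.022, 1.0, 0.006]
force: [-0.0, -0.2, -2.0]
grip_width: 0.682
```

```bash
python3 -c "
from h import *
st()"
```

```text
t 23.7333 pos [432.  288.   14.8] jaw 1.527 z [ 0.01   0.011 -1.   ] grip 0.682 F [-0.  -0.2 -2. ] relhub [-66.1 182.5 -85.2]
```

Call:
play_rows --pt "0 0 -3 0 0 0 -0.4" --pt "0 0 -1 0 0 0 -0.4" --pt "0 0 0 0 0 0 0.7" --pt "0 0 0 0 0 0 0.7" --pt "0 0 0 0 0 0 0.7"

```text
time_s: 24.15
eef_pos: [433.6, 288.6, 13.1]
ee_rot: [0.007, 0.022, 1.0, 0.007]
force: [1.3, 0.9, -0.4]
grip_width: 0.85
```

Call:
play_rows --pt "0 0 20 0 0.01 0 0.8" --pt "0 0 38 0 0 0 1" --pt "0 0 38 0 0 0 1" --pt "0 0 38 0 0 0 1" --pt "0 0 38 0 0 0 1"

```text
time_s: 24.57
eef_pos: [428.8, 286.7, 185.6]
ee_rot: [-0.005, 0.022, 1.0, 0.004]
force: [-0.1, 0.5, 0.2]
grip_width: 1.001
```

Call:
play_rows --pt "0 0 38 0 0 0 1" --pt "0 0 38 0 0 0 1" --pt "0 0 20 0 0 0 1" --pt "0 0 0 0 0 0 1" --pt "0 0 0 0 0 0 1"

```text
time_s: 24.98
eef_pos: [429.5, 287.2, 297.0]
ee_rot: [0.004, 0.022, 1.0, 0.007]
force: [-0.1, 0.0, -0.6]
grip_width: 1.0
```

```bash
python3 - <<'E'
from h import *
st(); c=cap('wrist','w7')
for lo in (150,190): [print(lo,o) for o in discs(c,39,lo) if 15<o[4]<35]
c=cap('side','s9')
for lo in (150,190): [print(lo,o) for o in discs(c,39,lo) if 15<o[4]<35]
E
```

```text
t 24.9833 pos [429.5 287.2 297. ] jaw 1.528 z [ 0.008  0.014 -1.   ] grip 1.0 F [-0.1  0.  -0.6] relhub [-68.6 181.5 197. ]
190 (14.3, 264.5, [569.1, -68.4, 39.0], 'r', 33.9)
190 (252.0, 159.9, [431.4, 288.2, 39.0], 'r', 27.6)
190 (328.6, 156.8, [431.8, 388.6, 39.0], 'r', 29.0)
```

View pics/w7.png

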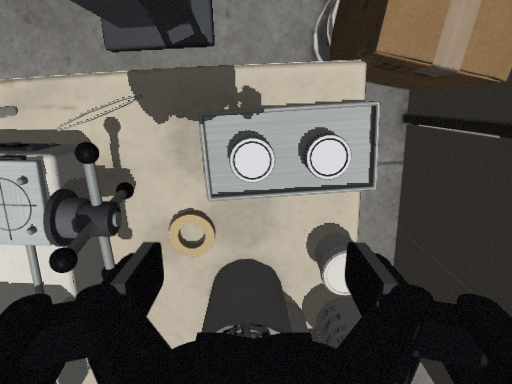

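Call:
play_rows --pt "0 -38 0 0.01 0 -0.12 1" --pt "0 -38 0 0 0 -0.12 1" --pt "0 -38 0 0 0 -0.12 1" --pt "0 -38 0 0 0 -0.12 1" --pt "0 -38 0 0 0 -0.12 1"

```text
time_s: 25.5
eef_pos: [424.9, 95.8, 286.9]
ee_rot: [-0.002, 0.322, 0.947, 0.01]
force: [0.1, -0.5, -1.0]
grip_width: 1.0
```

Call:
play_rows --pt "0 -38 0 0 0 -0.12 1" --pt "0 -38 0 0 0 -0.08 1" --pt "0 -38 0 0 0 0 1" --pt "0 -38 0 0 0 0 1" --pt "0 -38 0 0 0 0 1"

```text
time_s: 25.92
eef_pos: [420.0, -102.2, 279.4]
ee_rot: [-0.007, 0.422, 0.906, 0.01]
force: [0.5, 0.0, 0.7]
grip_width: 1.001
```

Call:
play_rows --pt "0 -38 0 0 0 0 1" --pt "0 -38 0 0 0 0 1" --pt "0 -38 -10 0 0 0 1" --pt "0 -35 -10 0 0 0 1" --pt "0 0 0 0 0 0 1"

```text
time_s: 26.33
eef_pos: [415.2, -263.0, 250.3]
ee_rot: [-0.014, 0.425, 0.905, 0.011]
force: [-0.3, 0.2, -1.4]
grip_width: 1.004
```

Call:
play_rows --pt "0 0 0 0 0 0 1" --pt "0 0 0 0 0 0 1"

```text
time_s: 26.5
eef_pos: [414.0, -263.5, 246.7]
ee_rot: [-0.017, 0.427, 0.904, 0.013]
force: [0.4, 0.7, -0.2]
grip_width: 0.996
```

```bash
python3 - <<'E'
from h import *
st(); c=cap('wrist','w8'); print(sense()['joints'])
for lo in (150,180): [print(lo,o) for o in discs(c,36,lo) if 15<o[4]<35]
E
```

```text
t 26.5 pos [ 414.  -263.5  246.7] jaw 0.689 z [-0.02   0.037 -0.999] grip 0.996 F [ 0.4  0.7 -0.2] relhub [ -45.  -368.9  146.7]
[-0.81146226  0.24607645  1.54534167  0.01157707  1.39082094 -1.50329938]
150 (309.4, 301.3, [577.3, -346.3, 36.0], 'r', 22.4)
150 (253.7, 256.8, [481.1, -343.3, 36.0], 'r', 22.2)
180 (309.2, 301.2, [577.1, -346.4, 36.0], 'r', 21.2)
180 (254.0, 256.5, [481.1, -342.8, 36.0], 'r', 21.4)
180 (359.1, 133.5, [477.9, -150.3, 36.0], 'r', 21.9)
180 (360.7, 91.3, [447.3, -115.5, 36.0], 'r', 21.9)
```

Call:
play_rows --pt "-5 -25 -20 -0.02 -0.01 0.02 1" --pt "-5 -25 -30 -0.017 -0.01 0.02 1" --pt "-5 -20 -35 0 0 0 1" --pt "0 0 -35 0 0 0 1" --pt "0 0 -35 0 0 0 1"

```text
time_s: 26.97
eef_pos: [402.9, -332.6, 95.0]
ee_rot: [0.009, 0.403, 0.915, -0.005]
force: [0.1, 0.3, -0.6]
grip_width: 1.004
```

Call:
play_rows --pt "0 0 0 0 0 0 1" --pt "0 0 0 0 0 0 1"

```text
time_s: 27.13
eef_pos: [401.5, -328.5, 90.2]
ee_rot: [0.004, 0.402, 0.916, -0.002]
force: [0.7, -0.3, 1.2]
grip_width: 0.999
```

```bash
python3 - <<'E'
from h import *
st(); c=cap('wrist','w9')
for lo in (130,150,180): [print(lo,o) for o in discs(c,36,lo) if 15<o[4]<35]
E
```

```text
t 27.1333 pos [ 401.5 -328.5   90.2] jaw 0.743 z [ 0.007 -0.007 -1.   ] grip 0.999 F [ 0.7 -0.3  1.2] relhub [ -52.8 -434.6   -9.8]
130 (319.8, 293.7, [480.3, -343.5, 36.0], 'r', 22.2)
150 (319.8, 293.9, [480.4, -343.5, 36.0], 'r', 22.2)
180 (319.6, 293.9, [480.3, -343.6, 36.0], 'r', 22.0)
```

View pics/w9.png

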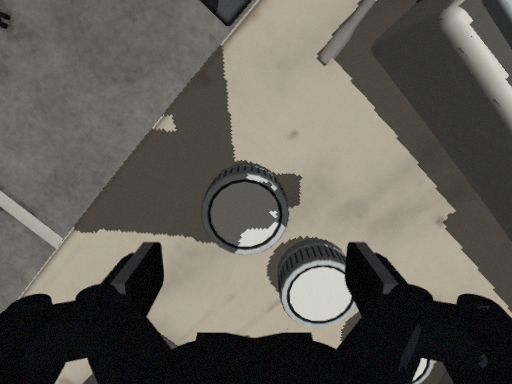

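```bash
python3 - <<'E'
from h import *
c=cap('wrist'); print(onz(c,[[245.5,214.5],[208,214.5],[283,214.5]],36))
E
```

```text
[[ 398.5968607  -334.1120805    36.        ]
 [ 380.01530901 -351.20672109   36.        ]
 [ 417.17401088 -317.05045195   36.        ]]
```

Call:
play_rows --pt "-3 -6 -10 0 0.005 0 1" --pt "0 0 -25 0 0 0 1" --pt "0 0 -20 0 0 0 1" --pt "0 0 0 0 0 0 1"

```text
time_s: 27.57
eef_pos: [401.9, -338.6, 41.6]
ee_rot: [0.01, 0.401, 0.916, -0.008]
force: [-0.9, 1.3, -0.0]
grip_width: 0.999
```

```bash
python3 -c "
from h import *
st()"
```

```text
t 27.5667 pos [ 401.9 -338.6   41.6] jaw 0.746 z [ 0.012 -0.022 -1.   ] grip 0.999 F [-0.9  1.3 -0. ] relhub [ -51.7 -444.7  -58.4]
```

Call:
play_rows --pt "-3 5 0 0.02 0.01 -0.01 1" --pt "-1 0 -15 0 0 0 1" --pt "0 1 -12 0 0 0 1" --pt "0 0 -5 0 0 0 1" --pt "0 0 0 0 0 0 1"

```text
time_s: 27.98
eef_pos: [399.6, -334.8, 14.5]
ee_rot: [0.004, 0.406, 0.914, -0.002]
force: [0.4, -0.5, 0.2]
grip_width: 0.997
```

```bash
python3 -c "
from h import *
st()"
```

```text
t 27.9833 pos [ 399.6 -334.8   14.5] jaw 0.735 z [ 0.005 -0.006 -1.   ] grip 0.997 F [ 0.4 -0.5  0.2] relhub [ -54.2 -441.1  -85.5]
```

Call:
play_rows --pt "-1 0 -5 0 0 0 1" --pt "0 0.5 -2 0 0 0 1" --pt "0 0 0 0 0 0 1" --pt "0 0 0 0 0 0 -0.4" --pt "0 0 0 0 0 0 -0.4"

```text
time_s: 28.4
eef_pos: [399.4, -335.1, 9.1]
ee_rot: [0.005, 0.406, 0.914, -0.002]
force: [-0.2, -0.8, 0.3]
grip_width: 0.745
```

Call:
play_rows --pt "0 0 0 0 0 0 -0.4" --pt "0 0 0 0 0 0 -0.4" --pt "0 0 0 0 0 0 -0.4"

```text
time_s: 28.65
eef_pos: [399.7, -335.5, 10.2]
ee_rot: [0.005, 0.406, 0.914, -0.003]
force: [-0.8, 0.3, -2.1]
grip_width: 0.678
```

```bash
python3 -c "
from h import *
st()"
```

```text
t 28.65 pos [ 399.7 -335.5   10.2] jaw 0.735 z [ 0.008 -0.009 -1.   ] grip 0.678 F [-0.8  0.3 -2.1] relhub [ -54.1 -441.7  -89.8]
```

Call:
play_rows --pt "0 0 20 0 0 0 -0.4" --pt "0 0 38 0 0 0 -0.4" --pt "0 0 38 0 0 0 -0.4" --pt "0 0 38 0 0 0 -0.4" --pt "0 0 38 0 0 0 -0.4"

```text
time_s: 29.07
eef_pos: [395.4, -330.2, 180.1]
ee_rot: [-0.004, 0.406, 0.914, 0.002]
force: [1.3, -0.9, -1.5]
grip_width: 0.68
```

Call:
play_rows --pt "5 20 38 0 0 -0.1 -0.4" --pt "5 30 20 0 0 -0.1 -0.4" --pt "5 33 0 0 0 -0.1 -0.4" --pt "5 33 0 0 0 -0.1 -0.4" --pt "5 33 0 0 0 -0.1 -0.4"

```text
time_s: 29.48
eef_pos: [420.6, -183.8, 246.8]
ee_rot: [0.005, 0.63, 0.776, 0.0]
force: [1.3, -1.2, -1.7]
grip_width: 0.678
```

Call:
play_rows --pt "5 33 0 0 0 -0.1 -0.4" --pt "5 33 0 0 0 -0.1 -0.4" --pt "5 33 0 0 0 -0.1 -0.4" --pt "5 33 0 0 0 0 -0.4" --pt "5 33 0 0 0 0 -0.4"

```text
time_s: 29.9
eef_pos: [444.3, -10.5, 246.9]
ee_rot: [0.005, 0.747, 0.665, -0.001]
force: [1.0, -0.2, -2.5]
grip_width: 0.678
```

Call:
play_rows --pt "2 20 0 0 0 0 -0.4" --pt "0 0 0 0 0 0 -0.4" --pt "0 0 0 0 0 0 -0.4"

```text
time_s: 30.15
eef_pos: [445.7, 16.2, 246.7]
ee_rot: [0.004, 0.745, 0.667, -0.0]
force: [0.2, -0.1, -1.4]
grip_width: 0.68
```

```bash
python3 -c "
from h import *
st()"
```

```text
t 30.15 pos [445.7  16.2 246.7] jaw -0.109 z [ 0.005 -0.007 -1.   ] grip 0.68 F [ 0.2 -0.1 -1.4] relhub [-33.2 -87.7 146.7]
```

Call:
play_rows --pt "6 -4 -30 0 0 0.03 -0.4" --pt "0 0 -35 0 0 0 -0.4" --pt "0 0 -25 0 0 0 -0.4" --pt "0 0 0 0 0 0 -0.4" --pt "0 0 0 0 0 0 -0.4"

```text
time_s: 30.57
eef_pos: [452.0, 8.7, 155.1]
ee_rot: [0.006, 0.735, 0.678, 0.0]
force: [1.6, 0.0, -1.3]
grip_width: 0.68
```

```bash
python3 -c "
from h import *
st()"
```

```text
t 30.5667 pos [452.    8.7 155.1] jaw -0.08 z [ 0.009 -0.008 -1.   ] grip 0.68 F [ 1.6  0.  -1.3] relhub [-26.3 -94.7  55.1]
```

Call:
play_rows --pt "1 -1 -8 0.005 0.008 0.01 -0.4" --pt "0 0 -8 0 0 0 -0.4" --pt "0 0 -3 0 0 0 -0.4" --pt "0 0 0 0 0 0 -0.4"

```text
time_s: 30.9
eef_pos: [455.1, 5.6, 138.3]
ee_rot: [0.004, 0.732, 0.681, 0.001]
force: [-0.1, 0.3, -1.5]
grip_width: 0.683
```

```bash
python3 -c "
from h import *
st()"
```

```text
t 30.9 pos [455.1   5.6 138.3] jaw -0.071 z [ 0.006 -0.004 -1.   ] grip 0.683 F [-0.1  0.3 -1.5] relhub [-23.  -97.5  38.3]
```

Call:
play_rows --pt "-1.5 2.5 -2 0 0 0 -0.4" --pt "0 0.5 -4 0 0 0 -0.4" --pt "0 0 -3 0 0 0 -0.4" --pt "0 0 0 0 0 0 -0.4"

```text
time_s: 31.23
eef_pos: [454.1, 8.9, 129.8]
ee_rot: [0.005, 0.732, 0.682, 0.001]
force: [0.4, 0.5, -1.3]
grip_width: 0.681
```

```bash
python3 -c "
from h import *
st()"
```

```text
t 31.2333 pos [454.1   8.9 129.8] jaw -0.071 z [ 0.009 -0.005 -1.   ] grip 0.681 F [ 0.4  0.5 -1.3] relhub [-24.2 -94.3  29.8]
```

Call:
play_rows --pt "0 -1.2 -2 0 0 0 -0.4" --pt "0 0 -1.5 0 0 0 -0.4" --pt "0 0 0 0 0 0 -0.4"

```text
time_s: 31.48
eef_pos: [454.3, 7.7, 126.1]
ee_rot: [0.005, 0.732, 0.682, 0.002]
force: [-0.4, 0.2, -1.2]
grip_width: 0.678
```

```bash
python3 -c "
from h import *
st()"
```

```text
t 31.4833 pos [454.3   7.7 126.1] jaw -0.071 z [ 0.009 -0.005 -1.   ] grip 0.678 F [-0.4  0.2 -1.2] relhub [-24.  -95.5  26.1]
```

Call:
play_rows --pt "0 0 -1 0 0 0 -0.4" --pt "0 0 0 0 0 0 0.8" --pt "0 0 0 0 0 0 0.8" --pt "0 0 0 0 0 0 0.8" --pt "0 0 10 0 0 0 0.8"

```text
time_s: 31.9
eef_pos: [454.2, 7.8, 135.3]
ee_rot: [0.005, 0.732, 0.682, 0.001]
force: [-0.2, 0.8, 0.1]
grip_width: 0.903
```

Call:
play_rows --pt "0 0 25 0 0 0 1" --pt "0 0 38 0 0 0 1" --pt "0 -15 35 0 0 0 1" --pt "0 -35 20 0 0 0 1" --pt "0 -35 10 0 0 0 1"

```text
time_s: 32.32
eef_pos: [451.8, -74.9, 268.2]
ee_rot: [0.003, 0.729, 0.684, 0.0]
force: [1.3, -0.4, 0.5]
grip_width: 0.997
```

Call:
play_rows --pt "0 -8 0 0 0 0 1" --pt "0 0 0 0 0 0 1" --pt "0 0 0 0 0 0 1"

```text
time_s: 32.57
eef_pos: [452.5, -88.1, 270.8]
ee_rot: [0.006, 0.731, 0.682, 0.001]
force: [-1.1, 0.0, -0.6]
grip_width: 1.001
```

```bash
cat >> h.py <<'E'
def face(c,uv,z,rad):
    """edge of the disc near uv: fit an ellipse to the dark ring round the white face, from radial minima"""
    g=cv2.GaussianBlur(c['img'].min(2).astype(np.float32),(3,3),0); pts=[]
    for a in np.linspace(0,2*np.pi,72,endpoint=False):
        r=np.linspace(.6,1.35,60)*rad; x=uv[0]+r*np.cos(a); y=uv[1]+r*np.sin(a)
        v=cv2.remap(g,x.astype(np.float32)[None],y.astype(np.float32)[None],1)[0]; k=v[:48].argmin(); pts.append((x[k],y[k]))
    return np.array(pts,np.float32)
E
python3 - <<'E'
from h import *
st(); c=cap('wrist','w10')
for lo in (150,170,190):
    [print(lo,o) for o in discs(c,152,lo) if 15<o[4]<35]
    [print(lo,'b',o) for o in discs(c,36,lo) if 15<o[4]<35]
cv2.imwrite('pics/w10c.png',cv2.resize(c['img'][0:290,150:330],None,fx=2,fy=2,interpolation=cv2.INTER_CUBIC))
E
```

```text
t 32.5667 pos [452.5 -88.1 270.8] jaw -0.069 z [ 0.01  -0.007 -1.   ] grip 1.001 F [-1.1  0.  -0.6] relhub [ -19.  -191.3  170.8]
150 b (233.6, 172.8, [428.3, -100.8, 36.0], 'r', 21.4)
170 b (260.0, 146.9, [463.1, -71.0, 36.0], 'r', 21.8)
190 (246.5, 68.2, [454.2, 8.2, 152.0], 'r', 23.5)
190 b (246.5, 68.2, [453.5, 19.9, 36.0], 'r', 33.9)
```

View pics/w10c.png

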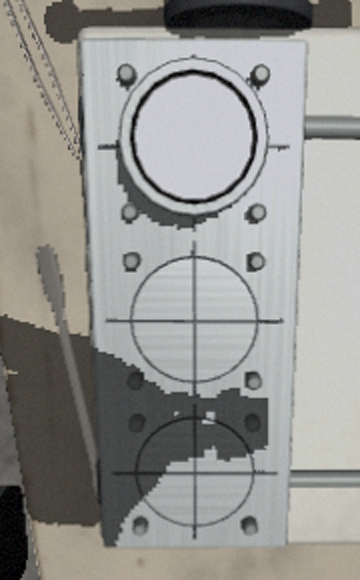

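```bash
python3 - <<'E'
from h import *
c=cap('wrist')
n=onz(c,[[247,160.5],[247,236]],116); print(n, 2*n[0]-n[1])
print('pins1',onz(c,[[213,37],[280.5,37],[214.5,106],[279,106]],124).mean(0))
print('pins2',onz(c,[[215.7,131],[277.7,131],[218,190],[276.7,190]],122).mean(0))
E
```

```text
[[ 447.98420527  -71.51403602  116.        ]
 [ 442.05003154 -150.60704769  116.        ]] [453.918379     7.57897565 116.        ]
pins1 [453.80888225   8.08796845 124.        ]
pins2 [448.13382638 -71.13915224 122.        ]
```

Call:
play_rows --pt "4 -38 0 0 0 0 1" --pt "4 -38 0 0 0 0 1" --pt "4 -38 0 0 0 0 1" --pt "4 -38 0 0 0 0 1" --pt "4 -38 0 0 0 0 1"

```text
time_s: 33.08
eef_pos: [473.2, -271.7, 268.2]
ee_rot: [0.002, 0.724, 0.689, 0.002]
force: [0.8, -0.3, 0.8]
grip_width: 0.998
```

Call:
play_rows --pt "5 -30 -25 0 0 0 1" --pt "5 -25 -30 0 0 0 1" --pt "0 0 -38 0 0 0 1" --pt "0 0 -38 0 0 0 1" --pt "0 0 -20 0 0 0 1"

```text
time_s: 33.5
eef_pos: [485.8, -331.5, 111.7]
ee_rot: [0.005, 0.724, 0.689, 0.002]
force: [0.6, 0.1, -0.6]
grip_width: 1.003
```

Call:
play_rows --pt "0 0 0 0 0 0 1" --pt "0 0 0 0 0 0 1"

```text
time_s: 33.67
eef_pos: [484.7, -327.5, 105.9]
ee_rot: [-0.0, 0.724, 0.69, 0.002]
force: [-0.5, -0.1, 1.0]
grip_width: 0.998
```

```bash
python3 - <<'E'
from h import *
st(); c=cap('wrist','w11')
for lo in (120,150,170,190):
    [print(lo,'b',o) for o in discs(c,36,lo) if 15<o[4]<35]
c=cap('side','s11')
for lo in (170,190): [print(lo,'side',o) for o in discs(c,36,lo) if 15<o[4]<35]
E
```

```text
t 33.6667 pos [ 484.7 -327.5  105.9] jaw -0.048 z [ 0.002  0.003 -1.   ] grip 0.998 F [-0.5 -0.1  1. ] relhub [  30.1 -427.7    5.9]
120 b (381.9, 222.1, [578.3, -345.8, 36.0], 'r', 23.3)
150 b (381.8, 222.1, [578.2, -345.7, 36.0], 'r', 23.0)
170 b (381.8, 222.0, [578.2, -345.7, 36.0], 'r', 22.8)
```

```bash
cat >> h.py <<'E'
def circ(c,xy,z,R0=23.5):
    p=proj(c,[[xy[0],xy[1],z]])[0]; q=proj(c,[[xy[0]+R0,xy[1],z]])[0]; r=np.hypot(*(q-p))
    g=cv2.GaussianBlur(c['img'],(5,5),0).min(2); x0,y0=(p-1.9*r).astype(int); x1,y1=(p+1.9*r).astype(int)
    x0=max(x0,0);y0=max(y0,0)
    h=cv2.HoughCircles(g[y0:y1,x0:x1],cv2.HOUGH_GRADIENT_ALT,1.5,15,param1=100,param2=.6,minRadius=int(.75*r),maxRadius=int(1.4*r))
    for u,v,rr in ([] if h is None else h[0]): print('circ px',u+x0,v+y0,rr,'r exp',r.round(1),onz(c,[[u+x0,v+y0]],z)[0].round(1))
E
python3 - <<'E'
from h import *
c=cap('wrist','w12'); circ(c,(481,-343),36); print(proj(c,[[481,-343,36]]))
E
```

```text
circ px 249.5 220.5 31.404331 r exp 31.9 [ 481.3 -340.9   36. ]
circ px 249.5 220.5 38.46698 r exp 31.9 [ 481.3 -340.9   36. ]
[[249.22292855 223.18540883]]
```

Call:
play_rows --pt "-3 -9 -20 0 0 -0.02 1" --pt "-1 -3 -20 0 0 0 1" --pt "0 0 -20 0 0 0 1" --pt "0 0 0 0 0 0 1"

```text
time_s: 34.15
eef_pos: [485.1, -343.1, 54.9]
ee_rot: [0.01, 0.73, 0.683, 0.002]
force: [-0.9, 1.1, -0.3]
grip_width: 1.002
```

```bash
python3 -c "
from h import *
st()"
```

```text
t 34.15 pos [ 485.1 -343.1   54.9] jaw -0.067 z [ 0.017 -0.012 -1.   ] grip 1.002 F [-0.9  1.1 -0.3] relhub [  31.6 -443.3  -45.1]
```

Call:
play_rows --pt "-4 2 -15 0.01 0.015 0 1" --pt "-1 2 -15 0 0 0 1" --pt "0 1 -10 0 0 0 1" --pt "0 0 -3 0 0 0 1" --pt "0 0 0 0 0 0 1"

```text
time_s: 34.57
eef_pos: [482.4, -339.6, 15.8]
ee_rot: [0.005, 0.73, 0.684, -0.0]
force: [0.4, -0.8, 0.2]
grip_width: 1.002
```

```bash
python3 -c "
from h import *
st()"
```

```text
t 34.5667 pos [ 482.4 -339.6   15.8] jaw -0.065 z [ 0.006 -0.008 -1.   ] grip 1.002 F [ 0.4 -0.8  0.2] relhub [  28.7 -440.   -84.2]
```

Call:
play_rows --pt "-1 -3 -5 0 0.005 0 1" --pt "0 0 -2 0 0 0 1" --pt "0 0 0 0 0 0 1" --pt "0 0 0 0 0 0 -0.4" --pt "0 0 0 0 0 0 -0.4"

```text
time_s: 34.98
eef_pos: [482.4, -344.0, 10.7]
ee_rot: [0.005, 0.73, 0.684, -0.003]
force: [-0.9, -0.7, 0.2]
grip_width: 0.747
```

Call:
play_rows --pt "0 0 0 0 0 0 -0.4" --pt "0 0 0 0 0 0 -0.4" --pt "0 0 0 0 0 0 -0.4"

```text
time_s: 35.23
eef_pos: [482.7, -344.3, 11.7]
ee_rot: [0.006, 0.73, 0.684, -0.003]
force: [-0.4, -0.7, -2.1]
grip_width: 0.679
```

```bash
python3 -c "
from h import *
st()"
```

```text
t 35.2333 pos [ 482.7 -344.3   11.7] jaw -0.065 z [ 0.004 -0.012 -1.   ] grip 0.679 F [-0.4 -0.7 -2.1] relhub [  29.3 -444.7  -88.3]
```

Call:
play_rows --pt "0 0 20 0 0 0 -0.4" --pt "0 0 38 0 0 0 -0.4" --pt "0 0 38 0 0 0 -0.4" --pt "0 0 38 0 0 0 -0.4" --pt "0 0 38 0 0 0 -0.4"

```text
time_s: 35.65
eef_pos: [477.6, -339.2, 179.6]
ee_rot: [-0.006, 0.73, 0.684, -0.003]
force: [1.2, -1.0, -1.8]
grip_width: 0.675
```

Call:
play_rows --pt "-4 30 10 0 0 0 -0.4" --pt "-4 34 5 0 0 0 -0.4" --pt "-4 34 0 0 0 0 -0.4" --pt "-4 34 0 0 0 0 -0.4" --pt "-4 34 0 0 0 0 -0.4"

```text
time_s: 36.07
eef_pos: [457.7, -174.8, 204.1]
ee_rot: [0.003, 0.733, 0.681, -0.002]
force: [0.7, 0.8, -2.6]
grip_width: 0.677
```

Call:
play_rows --pt "-4 34 0 0 0 0 -0.4" --pt "-4 34 0 0 0 0 -0.4" --pt "-2 20 0 0 0 0 -0.4" --pt "0 0 0 0 0 0 -0.4" --pt "0 0 0 0 0 0 -0.4"

```text
time_s: 36.48
eef_pos: [444.2, -76.4, 203.9]
ee_rot: [0.002, 0.731, 0.683, -0.002]
force: [0.5, -0.5, -2.2]
grip_width: 0.677
```

```bash
python3 -c "
from h import *
st()"
```

```text
t 36.4833 pos [444.2 -76.4 203.9] jaw -0.068 z [-0.    -0.006 -1.   ] grip 0.677 F [ 0.5 -0.5 -2.2] relhub [ -28.1 -180.2  103.9]
```

Call:
play_rows --pt "3 5 -25 0.003 0 0 -0.4" --pt "0 2 -20 0 0 0 -0.4" --pt "0 0 -12 0 0 0 -0.4" --pt "0 0 -3 0 0 0 -0.4" --pt "0 0 0 0 0 0 -0.4"

```text
time_s: 36.9
eef_pos: [448.0, -72.0, 142.1]
ee_rot: [0.002, 0.731, 0.682, -0.001]
force: [0.4, 0.7, -1.6]
grip_width: 0.68
```

```bash
python3 -c "
from h import *
st()"
```

```text
t 36.9 pos [448.  -72.  142.1] jaw -0.07 z [ 0.002 -0.005 -1.   ] grip 0.68 F [ 0.4  0.7 -1.6] relhub [ -24.6 -175.5   42.1]
```

Call:
play_rows --pt "0 0 -5 0 0 0 -0.4" --pt "0 0 -5 0 0 0 -0.4" --pt "0 0 -2 0 0 0 -0.4" --pt "0 0 0 0 0 0 -0.4"

```text
time_s: 37.23
eef_pos: [449.0, -73.8, 130.7]
ee_rot: [0.004, 0.732, 0.681, -0.0]
force: [-1.0, 0.3, -1.9]
grip_width: 0.68
```

```bash
python3 -c "
from h import *
st()"
```

```text
t 37.2333 pos [449.  -73.8 130.7] jaw -0.072 z [ 0.005 -0.006 -1.   ] grip 0.68 F [-1.   0.3 -1.9] relhub [ -23.5 -177.3   30.7]
```

Call:
play_rows --pt "-0.8 1.2 -1.5 0 0 0 -0.4" --pt "0 0 -2 0 0 0 -0.4" --pt "0 0 0 0 0 0 -0.4" --pt "0 0 0 0 0 0 -0.4"

```text
time_s: 37.57
eef_pos: [448.6, -72.8, 127.7]
ee_rot: [0.005, 0.732, 0.681, -0.0]
force: [0.3, -0.6, -2.6]
grip_width: 0.681
```

```bash
python3 -c "
from h import *
st()"
```

```text
t 37.5667 pos [448.6 -72.8 127.7] jaw -0.072 z [ 0.006 -0.007 -1.   ] grip 0.681 F [ 0.3 -0.6 -2.6] relhub [ -24.  -176.2   27.7]
```

Call:
play_rows --pt "0 0 -0.5 0 0 0 -0.4" --pt "0 0 0 0 0 0 0.8" --pt "0 0 0 0 0 0 0.8" --pt "0 0 0 0 0 0 0.8" --pt "0 0 10 0 0 0 0.8"

```text
time_s: 37.98
eef_pos: [448.5, -72.6, 137.0]
ee_rot: [0.004, 0.732, 0.681, -0.0]
force: [-0.0, -0.1, 0.0]
grip_width: 0.9
```

Call:
play_rows --pt "0 0 25 0 0 0 1" --pt "0 0 38 0 0 0 1" --pt "0 -10 35 0 0 0 1" --pt "0 -25 20 0 0 0 1" --pt "0 -25 10 0 0 0 1"

```text
time_s: 38.4
eef_pos: [446.6, -130.4, 270.8]
ee_rot: [0.003, 0.73, 0.683, -0.001]
force: [0.4, -0.3, 0.1]
grip_width: 0.999
```

Call:
play_rows --pt "0 0 0 0 0 0 1" --pt "0 0 0 0 0 0 1" --pt "0 0 0 0 0 0 1"

```text
time_s: 38.65
eef_pos: [447.3, -134.0, 273.6]
ee_rot: [0.006, 0.732, 0.682, -0.0]
force: [-0.6, 0.8, 0.3]
grip_width: 0.999
```

```bash
python3 - <<'E'
from h import *
st(); c=cap('wrist','w13')
for lo in (150,170,190):
    [print(lo,o) for o in discs(c,152,lo) if 15<o[4]<35]
    [print(lo,'b',o) for o in discs(c,36,lo) if 15<o[4]<35]
circ(c,(448,-71),152); circ(c,(454,8),152)
E
```

```text
t 38.65 pos [ 447.3 -134.   273.6] jaw -0.07 z [ 0.008 -0.009 -1.   ] grip 0.999 F [-0.6  0.8  0.3] relhub [ -20.9 -237.4  173.6]
150 b (236.9, 179.2, [426.0, -156.2, 36.0], 'r', 19.3)
170 (249.0, 111.8, [448.6, -71.6, 152.0], 'r', 28.8)
170 b (237.3, 178.6, [426.7, -155.5, 36.0], 'r', 17.9)
190 (249.0, 112.5, [448.5, -72.2, 152.0], 'r', 22.8)
190 b (249.0, 112.5, [447.4, -75.8, 36.0], 'r', 32.9)
circ px 249.5 111.5 32.749134 r exp 28.5 [449.  -71.4 152. ]
circ px 250.5 10.5 28.82442 r exp 30.8 [455.4   3.9 152. ]
```

```bash
python3 - <<'E'
from h import *
c=cap('side','s14'); b=c['img']; g=cv2.cvtColor(b,cv2.COLOR_BGR2HSV)
m=cv2.inRange(g,(105,120,60),(130,255,255)); k,l,s,ce=cv2.connectedComponentsWithStats(m)
for i in range(1,k):
    if s[i,4]>15 and 270<ce[i][0]<345: print(s[i],ce[i].round(),onz(c,[ce[i]],125).round(),onz(c,[ce[i]],85).round())
for lo in (170,190): [print(lo,'side',o) for o in discs(c,36,lo) if 15<o[4]<35]
cv2.imwrite('pics/s14c.png',cv2.resize(b[90:350,180:340],None,fx=3.,fy=2.3) if 0 else cv2.resize(b[130:330,180:340],None,fx=3,fy=3))
E
```

```text
[337   7   9  21 135] [341.  18.] [[919. 910. 125.]] [[932. 972.  85.]]
[341  31   9  23 153] [344.  43.] [[919. 723. 125.]] [[932. 778.  85.]]
[289 261  12  13 105] [294. 267.] [[ 692. -329.  125.]] [[ 696. -315.   85.]]
[312 272  11  12  96] [317. 278.] [[ 758. -357.  125.]] [[ 765. -344.   85.]]
```

View pics/s14c.png

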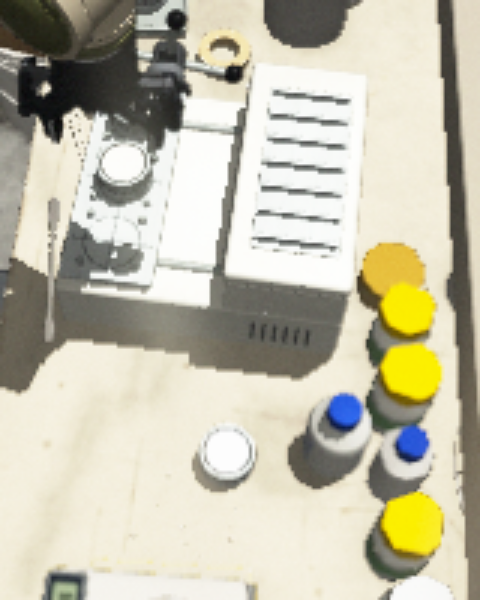

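Call:
play_rows --pt "20 -33 0 0 0 0 1" --pt "20 -33 0 0 0 0 1" --pt "20 -33 0 0 0 0 1" --pt "20 -33 0 0 0 0 1" --pt "20 -33 0 0 0 0 1"

```text
time_s: 39.17
eef_pos: [548.7, -294.6, 271.3]
ee_rot: [0.003, 0.727, 0.686, 0.0]
force: [-0.3, 1.1, 0.7]
grip_width: 1.003
```

Call:
play_rows --pt "20 -25 -25 0 0 0 1" --pt "5 0 -38 0 0 0 1" --pt "0 0 -38 0 0 0 1" --pt "0 0 -38 0 0 0 1" --pt "0 0 -20 0 0 0 1"

```text
time_s: 39.58
eef_pos: [577.8, -323.5, 104.1]
ee_rot: [0.005, 0.728, 0.686, 0.0]
force: [-0.6, 0.2, -0.1]
grip_width: 0.998
```

Call:
play_rows --pt "0 0 0 0 0 0 1" --pt "0 0 0 0 0 0 1"

```text
time_s: 39.75
eef_pos: [576.0, -320.2, 97.4]
ee_rot: [-0.001, 0.727, 0.686, -0.0]
force: [0.0, 0.2, 1.2]
grip_width: 1.0
```

```bash
python3 - <<'E'
from h import *
st(); c=cap('wrist','w14')
for lo in (120,150,170,190):
    [print(lo,'b',o) for o in discs(c,36,lo) if 15<o[4]<35]
circ(c,(578,-346),36); print(proj(c,[[578,-346,36]]))
E
```

```text
t 39.75 pos [ 576.  -320.2   97.4] jaw -0.058 z [-0.002  0.001 -1.   ] grip 1.0 F [0.  0.2 1.2] relhub [ 120.7 -413.9   -2.6]
circ px 262.0 240.5 39.195847 r exp 32.9 [ 580.  -344.9   36. ]
circ px 262.0 240.5 31.913288 r exp 32.9 [ 580.  -344.9   36. ]
[[259.27029281 242.03750258]]
```

Call:
play_rows --pt "1 -12 -15 0 0 -0.01 1" --pt "0 -11 -15 0 0 0 1" --pt "0 0 -15 0 0 0 1" --pt "0 0 0 0 0 0 1"

```text
time_s: 40.13
eef_pos: [580.2, -345.2, 58.2]
ee_rot: [0.004, 0.73, 0.684, 0.0]
force: [0.0, 0.4, -1.4]
grip_width: 1.002
```

```bash
python3 -c "
from h import *
st()"
```

```text
t 40.1333 pos [ 580.2 -345.2   58.2] jaw -0.065 z [ 0.007 -0.006 -1.   ] grip 1.002 F [ 0.   0.4 -1.4] relhub [ 126.6 -438.6  -41.8]
```

Call:
play_rows --pt "-2 0 -15 0.005 0.007 0 1" --pt "-1 1 -15 0 0 0 1" --pt "0 1 -10 0 0 0 1" --pt "0 0 -6 0 0 0 1" --pt "0 0 0 0 0 0 1"

```text
time_s: 40.55
eef_pos: [578.5, -344.9, 13.3]
ee_rot: [0.003, 0.73, 0.684, -0.0]
force: [-0.5, 0.9, -0.4]
grip_width: 0.998
```

```bash
python3 -c "
from h import *
st()"
```

```text
t 40.55 pos [ 578.5 -344.9   13.3] jaw -0.065 z [ 0.004 -0.005 -1.   ] grip 0.998 F [-0.5  0.9 -0.4] relhub [ 125.  -438.4  -86.7]
```

Call:
play_rows --pt "0 -1 -3 0 0 0 1" --pt "0 0 -1 0 0 0 1" --pt "0 0 0 0 0 0 1" --pt "0 0 0 0 0 0 -0.4" --pt "0 0 0 0 0 0 -0.4"

```text
time_s: 40.97
eef_pos: [579.5, -346.6, 11.1]
ee_rot: [0.005, 0.729, 0.684, -0.0]
force: [-0.2, -0.1, -0.6]
grip_width: 0.747
```

Call:
play_rows --pt "0 0 0 0 0 0 -0.4" --pt "0 0 0 0 0 0 -0.4" --pt "0 0 0 0 0 0 -0.4"

```text
time_s: 41.22
eef_pos: [579.9, -346.9, 12.3]
ee_rot: [0.005, 0.729, 0.684, -0.0]
force: [-1.0, -0.1, -2.7]
grip_width: 0.678
```

```bash
python3 -c "
from h import *
st()"
```

```text
t 41.2167 pos [ 579.9 -346.9   12.3] jaw -0.064 z [ 0.007 -0.008 -1.   ] grip 0.678 F [-1.  -0.1 -2.7] relhub [ 126.5 -440.3  -87.7]
```

Call:
play_rows --pt "0 0 20 0 0 0 -0.4" --pt "0 0 38 0 0 0 -0.4" --pt "0 0 38 0 0 0 -0.4" --pt "0 0 38 0 0 0 -0.4" --pt "0 0 38 0 0 0 -0.4"

```text
time_s: 41.63
eef_pos: [574.2, -342.1, 177.7]
ee_rot: [-0.007, 0.73, 0.684, -0.001]
force: [0.7, -0.9, -3.6]
grip_width: 0.674
```

Call:
play_rows --pt "-22 25 15 0 0 0 -0.4" --pt "-22 30 5 0 0 0 -0.4" --pt "-22 30 0 0 0 0 -0.4" --pt "-22 30 0 0 0 0 -0.4" --pt "-22 30 0 0 0 0 -0.4"

```text
time_s: 42.05
eef_pos: [464.2, -199.4, 207.6]
ee_rot: [0.004, 0.731, 0.682, -0.0]
force: [0.6, 0.5, -2.6]
grip_width: 0.681
```

Call:
play_rows --pt "-20 30 0 0 0 0 -0.4" --pt "-4 8 0 0 0 0 -0.4" --pt "0 0 0 0 0 0 -0.4" --pt "0 0 0 0 0 0 -0.4"

```text
time_s: 42.38
eef_pos: [435.0, -154.5, 207.8]
ee_rot: [0.003, 0.73, 0.683, -0.0]
force: [1.1, -0.4, -2.3]
grip_width: 0.675
```

```bash
python3 -c "
from h import *
st()"
```

```text
t 42.3833 pos [ 435.  -154.5  207.8] jaw -0.066 z [ 0.004 -0.005 -1.   ] grip 0.675 F [ 1.1 -0.4 -2.3] relhub [ -31.7 -258.7  107.8]
```

Call:
play_rows --pt "6 4 -25 0.003 0.003 0 -0.4" --pt "1 2 -20 0 0 0 -0.4" --pt "0 0 -14 0 0 0 -0.4" --pt "0 0 -3 0 0 0 -0.4" --pt "0 0 0 0 0 0 -0.4"

```text
time_s: 42.8
eef_pos: [446.1, -153.6, 143.9]
ee_rot: [0.003, 0.731, 0.682, 0.0]
force: [0.0, -0.1, -1.7]
grip_width: 0.678
```

```bash
python3 -c "
from h import *
st()"
```

```text
t 42.8 pos [ 446.1 -153.6  143.9] jaw -0.069 z [ 0.005 -0.005 -1.   ] grip 0.678 F [ 0.  -0.1 -1.7] relhub [ -20.7 -257.    43.9]
```

Call:
play_rows --pt "-4 3 -3 0 0.003 0 -0.4" --pt "0 0 -5 0 0 0 -0.4" --pt "0 0 -4 0 0 0 -0.4" --pt "0 0 0 0 0 0 -0.4"

```text
time_s: 43.13
eef_pos: [443.3, -152.5, 132.6]
ee_rot: [0.004, 0.731, 0.682, -0.001]
force: [0.7, -0.1, -2.0]
grip_width: 0.679
```

```bash
python3 -c "
from h import *
st()"
```

```text
t 43.1333 pos [ 443.3 -152.5  132.6] jaw -0.07 z [ 0.004 -0.007 -1.   ] grip 0.679 F [ 0.7 -0.1 -2. ] relhub [ -23.6 -256.1   32.6]
```

Call:
play_rows --pt "-0.8 1.3 -2 0 0 0 -0.4" --pt "0 0 -2.5 0 0 0 -0.4" --pt "0 0 0 0 0 0 -0.4" --pt "0 0 0 0 0 0 -0.4"

```text
time_s: 43.47
eef_pos: [442.8, -151.4, 128.5]
ee_rot: [0.005, 0.731, 0.682, -0.001]
force: [0.6, -0.5, -2.1]
grip_width: 0.678
```

```bash
python3 -c "
from h import *
st()"
```

```text
t 43.4667 pos [ 442.8 -151.4  128.5] jaw -0.07 z [ 0.005 -0.008 -1.   ] grip 0.678 F [ 0.6 -0.5 -2.1] relhub [ -24.1 -255.    28.5]
```

Release, rise to a view of all three nests.

Call:
play_rows --pt "0 0 -0.5 0 0 0 -0.4" --pt "0 0 0 0 0 0 0.8" --pt "0 0 0 0 0 0 0.8" --pt "0 0 0 0 0 0 0.8" --pt "0 0 10 0 0 0 0.8"

```text
time_s: 43.88
eef_pos: [442.9, -151.4, 138.0]
ee_rot: [0.005, 0.731, 0.682, -0.001]
force: [-0.4, -0.0, -0.3]
grip_width: 0.897
```

Call:
play_rows --pt "0 0 25 0 0 0 1" --pt "0 0 38 0 0 0 1" --pt "0 10 38 0 0 0 1" --pt "2 20 30 0 0 0 1" --pt "2 15 20 0 0 0 1"

```text
time_s: 44.3
eef_pos: [444.5, -105.9, 293.5]
ee_rot: [0.002, 0.733, 0.68, -0.001]
force: [0.3, -0.2, -0.1]
grip_width: 0.998
```

Call:
play_rows --pt "2 10 0 0 0 0 1" --pt "0 0 0 0 0 0 1" --pt "0 0 0 0 0 0 1" --pt "0 0 0 0 0 0 1"

```text
time_s: 44.63
eef_pos: [447.7, -94.2, 297.5]
ee_rot: [0.006, 0.732, 0.681, 0.0]
force: [-0.3, 0.0, -0.2]
grip_width: 1.0
```

```bash
python3 - <<'E'
from h import *
st(); c=cap('wrist','w15')
for lo in (150,170,190):
    [print(lo,o) for o in discs(c,152,lo) if 15<o[4]<35]
cv2.imwrite('pics/w15c.png',cv2.resize(c['img'][0:290,150:350],None,fx=2,fy=2,interpolation=cv2.INTER_CUBIC))
E
```

```text
t 44.6333 pos [447.7 -94.2 297.5] jaw -0.071 z [ 0.009 -0.008 -1.   ] grip 1.0 F [-0.3  0.  -0.2] relhub [ -23.3 -197.7  197.5]
170 (251.6, 155.1, [448.3, -71.8, 152.0], 'r', 22.3)
190 (251.9, 154.9, [448.5, -71.7, 152.0], 'r', 21.9)
190 (251.6, 63.3, [454.2, 8.2, 152.0], 'r', 23.4)
```

View pics/w15c.png

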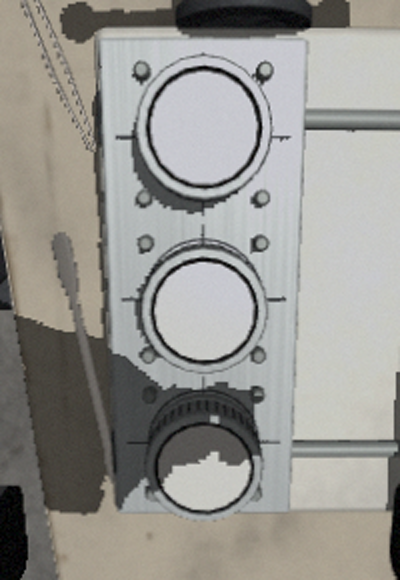

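```bash
python3 - <<'E'
from h import *
c=cap('wrist')
print('h3',onz(c,[[252.5,233.3],[229.5,233.3],[252.5,255.5],[252.5,211.5]],152))
circ(c,(442.5,-151),152); circ(c,(448.3,-71),152); circ(c,(454.2,8.2),152)
print('pins3 lower',onz(c,[[225,197.5],[279,197]],124).round(1),'pins1',onz(c,[[221,35],[282.5,35],[222,99],[280.5,99]],124).mean(0))
print('pins2',onz(c,[[223,121.5],[280.5,121.5],[224.5,177.5],[279.5,177.5]],124).mean(0))
E
```

```text
h3 [[ 443.15141589 -150.77140017  152.        ]
 [ 420.12950303 -149.04626777  152.        ]
 [ 441.33779071 -175.48266543  152.        ]
 [ 444.85178055 -127.59525941  152.        ]]
circ px 252.0 234.0 25.04824 r exp 23.4 [ 442.6 -151.5  152. ]
circ px 251.0 155.5 28.60782 r exp 25.2 [447.5 -72.2 152. ]
circ px 252.5 62.0 31.56013 r exp 27.2 [454.9   9.1 152. ]
pins3 lower [[ 416.2 -119.7  124. ]
 [ 473.5 -123.5  124. ]] pins1 [453.89425056   7.40971117 124.        ]
pins2 [448.44333751 -71.49949566 124.        ]
```

Call:
play_rows --pt "1 14 0 0 0 0.12 -1" --pt "1 15 0 0 0 0.12 -1" --pt "1 15 0 0 0 0.12 -1" --pt "1 15 0 0 0 0.12 -1" --pt "1 15 0 0 0 0.12 -1"

```text
time_s: 45.15
eef_pos: [451.7, -22.5, 292.5]
ee_rot: [0.002, 0.492, 0.871, -0.0]
force: [-0.1, 0.7, 0.3]
grip_width: 0.301
```

Call:
play_rows --pt "1 15 0 0 0 0.12 -1" --pt "1 15 0 0 0 0.12 -1" --pt "1 15 0 0 0 0.12 -1" --pt "1 15 0 0 0 0.12 -1" --pt "1 15 0 0 0 0.12 -1"

```text
time_s: 45.57
eef_pos: [456.0, 53.5, 287.9]
ee_rot: [-0.003, 0.2, 0.98, -0.001]
force: [0.4, 0.1, -0.2]
grip_width: 0.003
```

Call:
play_rows --pt "3 15 -10 0 0 0.12 -1" --pt "3 15 -20 0 0 0.12 -1" --pt "3 15 -20 0 0 0.1 -1" --pt "0 0 0 0 0 0 -1" --pt "0 0 0 0 0 0 -1"

```text
time_s: 45.98
eef_pos: [464.8, 100.1, 232.8]
ee_rot: [-0.005, 0.021, 1.0, -0.001]
force: [-0.3, -0.1, 0.2]
grip_width: -0.003
```

```bash
python3 -c "
from h import *
st()"
```

```text
t 45.9833 pos [464.8 100.1 232.8] jaw 1.528 z [-0.01  -0.003 -1.   ] grip -0.003 F [-0.3 -0.1  0.2] relhub [-20.1  -2.7 132.8]
```

Call:
play_rows --pt "-3 6 -30 0 -0.005 0 -1" --pt "-2 3 -38 0 0 0 -1" --pt "-1 1 -25 0 0 0 -1" --pt "0 0 -2 0 0 0 -1" --pt "0 0 0 0 0 0 -1"

```text
time_s: 46.4
eef_pos: [460.5, 106.1, 138.3]
ee_rot: [0.0, 0.03, 1.0, -0.002]
force: [-0.2, -0.6, 1.2]
grip_width: -0.0
```

Call:
play_rows --pt "8 0 0 0 0 0 -1" --pt "8 -0.5 0 0 0 0 -1" --pt "8 -0.5 0 0 0 0 -1" --pt "8 -0.5 0 0 0 0 -1" --pt "8 -0.5 0 0 0 0 -1"

```text
time_s: 46.82
eef_pos: [497.6, 102.4, 142.3]
ee_rot: [-0.009, 0.032, 0.999, -0.002]
force: [-9.7, 0.6, 1.7]
grip_width: 0.003
```

```bash
python3 -c "
from h import *
st()"
```

```text
t 46.8167 pos [497.6 102.4 142.3] jaw 1.507 z [-0.018 -0.004 -1.   ] grip 0.003 F [-9.7  0.6  1.7] relhub [12.5  1.9 42.3]
```

Call:
play_rows --pt "8 -0.4 -4 0 -0.008 0 -1" --pt "8 -0.4 -4 0 -0.008 0 -1" --pt "8 -0.4 -4 0 -0.008 0 -1" --pt "8 -0.4 -3 0 -0.005 0 -1" --pt "6 -0.4 -2 0 0 0 -1"

```text
time_s: 47.23
eef_pos: [534.8, 99.0, 131.2]
ee_rot: [-0.002, 0.034, 0.999, -0.002]
force: [-23.1, 1.1, -5.5]
grip_width: 0.005
```

Call:
play_rows --pt "-6 0 38 0 0 0 -1" --pt "-23 2 33 0 0 0 -1" --pt "-40 3 5 0 0 0 -1" --pt "-40 3 0 0 0 0 -1" --pt "-6 1 0 0 0 0 -1"

```text
time_s: 47.65
eef_pos: [422.1, 105.5, 215.2]
ee_rot: [0.001, 0.037, 0.999, -0.003]
force: [0.9, -0.4, -0.2]
grip_width: 0.001
```

```bash
python3 -c "
from h import *
st(); wheel('side','s20')"
```

```text
t 47.65 pos [422.1 105.5 215.2] jaw 1.497 z [ 0.002 -0.005 -1.   ] grip 0.001 F [ 0.9 -0.4 -0.2] relhub [-63.   -0.3 115.2]
blob 16 [227.1 135.9] r 86.0 phi deg (to robot +) 20.5
blob 22 [256.  146.9] r 80.0 phi deg (to robot +) -62.1
```

Call:
play_rows --pt "-8 4 -25 0 0 0 -1" --pt "-2 2 -35 0 0 0 -1" --pt "0 1 -20 0 0 0 -1" --pt "0 0 0 0 0 0 -1" --pt "8 -0.5 0 0 0 0 -1"

```text
time_s: 48.12
eef_pos: [430.5, 110.8, 142.2]
ee_rot: [0.012, 0.039, 0.999, -0.002]
force: [-0.4, 0.6, -0.0]
grip_width: 0.001
```

Call:
play_rows --pt "8 -0.5 -1 0 -0.004 0 -1" --pt "8 -0.5 -1 0 -0.004 0 -1" --pt "8 -0.5 -1 0 -0.004 0 -1" --pt "8 -0.5 -1 0 -0.004 0 -1" --pt "8 -0.5 -1 0 -0.004 0 -1"

```text
time_s: 48.53
eef_pos: [476.9, 107.4, 144.8]
ee_rot: [0.021, 0.039, 0.999, -0.002]
force: [-11.4, 1.1, -4.2]
grip_width: -0.003
```

Call:
play_rows --pt "8 -0.5 -1 0 -0.006 0 -1" --pt "8 -0.5 -1 0 -0.006 0 -1" --pt "8 -0.5 -1 0 -0.006 0 -1" --pt "8 -0.5 -1 0 -0.006 0 -1" --pt "8 -0.5 -1 0 -0.006 0 -1"

```text
time_s: 48.95
eef_pos: [517.4, 104.6, 143.5]
ee_rot: [0.027, 0.04, 0.999, -0.001]
force: [-8.6, 1.3, 2.3]
grip_width: 0.005
```

```bash
python3 -c "
from h import *
st()"
```

```text
t 48.95 pos [517.4 104.6 143.5] jaw 1.491 z [ 0.053 -0.004 -0.999] grip 0.005 F [-8.6  1.3  2.3] relhub [32.1  5.6 43.5]
```

Call:
play_rows --pt "6 -0.5 -3 0 0.01 0 -1" --pt "6 -0.5 -3 0 0.01 0 -1" --pt "3 -0.5 -2 0 0.01 0 -1"

```text
time_s: 49.2
eef_pos: [530.2, 103.5, 136.5]
ee_rot: [0.002, 0.04, 0.999, -0.001]
force: [-12.3, 3.4, -1.6]
grip_width: -0.004
```

Call:
play_rows --pt "-6 0 38 0 0.01 0 -1" --pt "-23 2 33 0 0.01 0 -1" --pt "-40 3 5 0 0 0 -1" --pt "-40 3 0 0 0 0 -1" --pt "-8 1 0 0 0 0 -1"

```text
time_s: 49.62
eef_pos: [418.4, 110.4, 221.1]
ee_rot: [-0.005, 0.042, 0.999, -0.001]
force: [-0.1, -1.0, 1.1]
grip_width: 0.002
```

```bash
python3 -c "
from h import *
st(); wheel('side','s21')"
```

```text
t 49.6167 pos [418.4 110.4 221.1] jaw 1.486 z [-0.011 -0.002 -1.   ] grip 0.002 F [-0.1 -1.   1.1] relhub [-67.1   4.4 121.1]
blob 28 [255.4 145.6] r 81.0 phi deg (to robot +) -57.2
blob 11 [238.6 157.7] r 40.0 phi deg (to robot +) -169.1
```

Call:
play_rows --pt "-9 1 -25 0 0 0 -1" --pt "-3 1 -35 0 0 0 -1" --pt "-1 1 -22 0 0 0 -1" --pt "0 0 -2 0 0 0 -1" --pt "8 -0.5 0 0 0 0 -1"

```text
time_s: 50.08
eef_pos: [424.6, 111.7, 143.5]
ee_rot: [0.005, 0.043, 0.999, -0.001]
force: [-9.8, 1.8, 8.4]
grip_width: -0.001
```

Call:
play_rows --pt "8 -0.6 -1 0 0 0 -1" --pt "8 -0.6 -1 0 0 0 -1" --pt "8 -0.6 -1 0 0 0 -1" --pt "8 -0.6 -1 0 0 0 -1" --pt "8 -0.6 -1 0 0 0 -1"

```text
time_s: 50.5
eef_pos: [472.0, 108.1, 146.8]
ee_rot: [0.003, 0.043, 0.999, -0.001]
force: [-5.1, 1.1, -2.6]
grip_width: -0.001
```

Call:
play_rows --pt "8 -0.6 -1 0 0 0 -1" --pt "8 -0.6 -1 0 0 0 -1" --pt "8 -0.6 -1 0 0 0 -1" --pt "8 -0.6 -1 0 0 0 -1" --pt "8 -0.6 -1 0 0 0 -1"

```text
time_s: 50.92
eef_pos: [514.1, 105.0, 146.2]
ee_rot: [-0.007, 0.044, 0.999, -0.0]
force: [-9.2, 0.5, 2.4]
grip_width: -0.001
```

```bash
python3 -c "
from h import *
st()"
```

```text
t 50.9167 pos [514.1 105.  146.2] jaw 1.483 z [-0.014  0.    -1.   ] grip -0.001 F [-9.2  0.5  2.4] relhub [28.8  5.7 46.2]
```

Call:
play_rows --pt "7 -0.5 -4 0 0 0 -1" --pt "7 -0.5 -4 0 0 0 -1" --pt "4 -0.5 -2 0 0 0 -1"

```text
time_s: 51.17
eef_pos: [530.2, 103.9, 136.9]
ee_rot: [-0.018, 0.044, 0.999, 0.0]
force: [-17.2, 2.7, -4.3]
grip_width: -0.003
```

Call:
play_rows --pt "-6 0 38 0 0 0 -1" --pt "-23 2 33 0 0 0 -1" --pt "-40 3 5 0 0 0 -1" --pt "-40 3 0 0 0 0 -1" --pt "-10 1 0 0 0 0 -1"

```text
time_s: 51.58
eef_pos: [417.2, 110.9, 221.3]
ee_rot: [-0.016, 0.045, 0.999, 0.0]
force: [0.6, -0.8, 1.0]
grip_width: -0.001
```

```bash
python3 -c "
from h import *
st(); wheel('side','s22')"
```

```text
t 51.5833 pos [417.2 110.9 221.3] jaw 1.48 z [-0.032  0.002 -0.999] grip -0.001 F [ 0.6 -0.8  1. ] relhub [-68.3   4.8 121.3]
blob 29 [255.4 145.6] r 82.0 phi deg (to robot +) -57.0
blob 16 [239.  158.1] r 42.0 phi deg (to robot +) -167.8
```

Call:
play_rows --pt "-9 1 -25 0 -0.015 0 -1" --pt "-3 1 -35 0 -0.015 0 -1" --pt "-1 1 -22 0 0 0 -1" --pt "0 0 -2 0 0 0 -1" --pt "8 -0.5 0 0 0 0 -1"

```text
time_s: 52.05
eef_pos: [423.6, 112.4, 144.4]
ee_rot: [0.01, 0.046, 0.999, 0.001]
force: [-16.5, 0.5, 8.0]
grip_width: 0.002
```

Call:
play_rows --pt "8 -0.6 -1 0 0 0 -1" --pt "8 -0.6 -1 0 0 0 -1" --pt "8 -0.6 -1 0 0 0 -1" --pt "8 -0.6 -1 0 0 0 -1" --pt "8 -0.6 -1 0 0 0 -1"

```text
time_s: 52.47
eef_pos: [471.6, 108.7, 148.0]
ee_rot: [0.008, 0.046, 0.999, 0.002]
force: [-5.5, 1.9, -1.7]
grip_width: -0.003
```

Call:
play_rows --pt "8 -0.6 -1 0 0 0 -1" --pt "8 -0.6 -1 0 0 0 -1" --pt "8 -0.6 -1 0 0 0 -1" --pt "8 -0.6 -1 0 0 0 -1" --pt "8 -0.6 -1 0 0 0 -1"

```text
time_s: 52.88
eef_pos: [514.6, 105.8, 147.7]
ee_rot: [-0.002, 0.046, 0.999, 0.002]
force: [-8.1, 1.1, 1.8]
grip_width: -0.002
```

```bash
python3 -c "
from h import *
st()"
```

```text
t 52.8833 pos [514.6 105.8 147.7] jaw 1.479 z [-0.003  0.005 -1.   ] grip -0.002 F [-8.1  1.1  1.8] relhub [29.2  6.6 47.7]
```

Call:
play_rows --pt "7 -0.5 -4 0 0 0 -1" --pt "7 -0.5 -4 0 0 0 -1" --pt "4 -0.5 -2 0 0 0 -1"

```text
time_s: 53.13
eef_pos: [529.8, 105.0, 137.5]
ee_rot: [-0.015, 0.046, 0.999, 0.003]
force: [-15.6, 3.0, -3.8]
grip_width: 0.005
```

Call:
play_rows --pt "-6 0 38 0 0 0 -1" --pt "-23 2 33 0 0 0 -1" --pt "-40 3 5 0 0 0 -1" --pt "-40 3 0 0 0 0 -1" --pt "-10 1 0 0 0 0 -1"

```text
time_s: 53.55
eef_pos: [417.4, 112.1, 222.1]
ee_rot: [-0.013, 0.047, 0.999, 0.003]
force: [0.8, -0.5, 0.8]
grip_width: 0.002
```

```bash
python3 -c "
from h import *
st(); wheel('side','s23')"
```

```text
t 53.55 pos [417.4 112.1 222.1] jaw 1.476 z [-0.025  0.007 -1.   ] grip 0.002 F [ 0.8 -0.5  0.8] relhub [-68.2   6.  122.1]
blob 27 [255.1 145.4] r 81.0 phi deg (to robot +) -56.2
blob 11 [239.6 158.6] r 46.0 phi deg (to robot +) -165.8
```

Call:
play_rows --pt "-9 0 -25 0 -0.015 0 -1" --pt "-3 0 -35 0 -0.015 0 -1" --pt "-1 0 -22 0 0 0 -1" --pt "0 0 -2 0 0 0 -1" --pt "6 -0.5 0 0 0 0 -1"

```text
time_s: 54.02
eef_pos: [422.3, 110.5, 145.3]
ee_rot: [0.013, 0.048, 0.999, 0.004]
force: [-15.3, 1.7, 11.1]
grip_width: 0.005
```

Call:
play_rows --pt "7 -0.6 -1 0 0 0 -1" --pt "7 -0.6 -1 0 0 0 -1" --pt "7 -0.6 -1 0 0 0 -1" --pt "7 -0.6 -1 0 0 0 -1" --pt "7 -0.6 -1 0 0 0 -1"

```text
time_s: 54.43
eef_pos: [448.0, 109.3, 145.9]
ee_rot: [-0.012, 0.046, 0.999, 0.005]
force: [-70.1, 2.1, 35.6]
grip_width: -0.001
```

Call:
play_rows --pt "6 -0.5 -1 0 0 0 -1" --pt "6 -0.5 -1 0 0 0 -1"

```text
time_s: 54.6
eef_pos: [446.2, 109.9, 144.9]
ee_rot: [-0.036, 0.044, 0.998, 0.004]
force: [-55.0, -3.2, 36.1]
grip_width: 0.003
```

```bash
python3 -c "
from h import *
st()"
```

```text
t 54.6 pos [446.2 109.9 144.9] jaw 1.482 z [-0.071  0.011 -0.997] grip 0.003 F [-55.   -3.2  36.1] relhub [-39.3   5.8  44.9]
```

Call:
play_rows --pt "-8 0 0 0 0 0 -1" --pt "-4 0 20 0 -0.03 0 -1" --pt "0 0 38 0 -0.03 0 -1" --pt "0 0 38 0 0 0 -1" --pt "0 0 38 0 0 0 -1"

```text
time_s: 55.02
eef_pos: [436.2, 109.2, 286.8]
ee_rot: [-0.011, 0.044, 0.999, 0.005]
force: [1.1, -0.3, -0.8]
grip_width: 0.004
```

Call:
play_rows --pt "-25 25 20 0 0 0 -1" --pt "-25 25 0 0 0 0 -1" --pt "0 0 0 0 0 0 -1" --pt "0 0 0 0 0 0 -1"

```text
time_s: 55.35
eef_pos: [393.0, 160.1, 326.3]
ee_rot: [0.004, 0.046, 0.999, 0.007]
force: [0.5, -0.0, 0.4]
grip_width: -0.0
```

```bash
python3 - <<'E'
from h import *
st(); c=cap('wrist','w30'); wheel('side','s30')
a=c['img']; b=cv2.imread('pics/s30.png'); 
cv2.imwrite('pics/fin.png',np.hstack([cv2.resize(a,(400,300)),cv2.resize(b[90:240,180:330],(300,300))]))
E
```

```text
t 55.35 pos [393.  160.1 326.3] jaw 1.479 z [ 0.008  0.013 -1.   ] grip -0.0 F [ 0.5 -0.   0.4] relhub [-96.   52.1 226.3]
blob 28 [231.7 135.5] r 87.0 phi deg (to robot +) 9.2
blob 30 [257.4 150.6] r 78.0 phi deg (to robot +) -77.6
blob 15 [239.2 158.1] r 42.0 phi deg (to robot +) -166.9
```

View pics/fin.png

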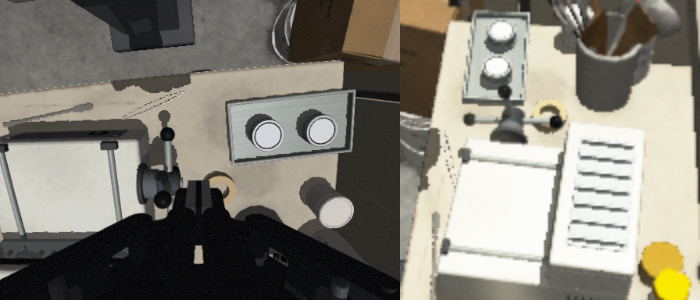

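```bash
python3 - <<'E'
from h import *
z=cv2.imread('pics/side0.png').max(2)
for n in ('side0','s30'):
    g=cv2.imread(f'pics/{n}.png').max(2)[120:165,205:270]<45
    k,l,s,ce=cv2.connectedComponentsWithStats(g.astype(np.uint8)); print(n,[(ce[i]+[205,120]).round(1).tolist() for i in range(1,k) if s[i,4]>8])
c=cap('scene'); cv2.imwrite('pics/scf.png',cv2.resize(c['img'][150:260,180:330],(750,550),interpolation=cv2.INTER_CUBIC))
E
```

```text
side0 [[231.7, 135.5], [257.4, 150.6], [239.4, 158.4]]
s30 [[231.7, 135.5], [257.4, 150.6], [239.2, 158.1]]
```

View pics/scf.png

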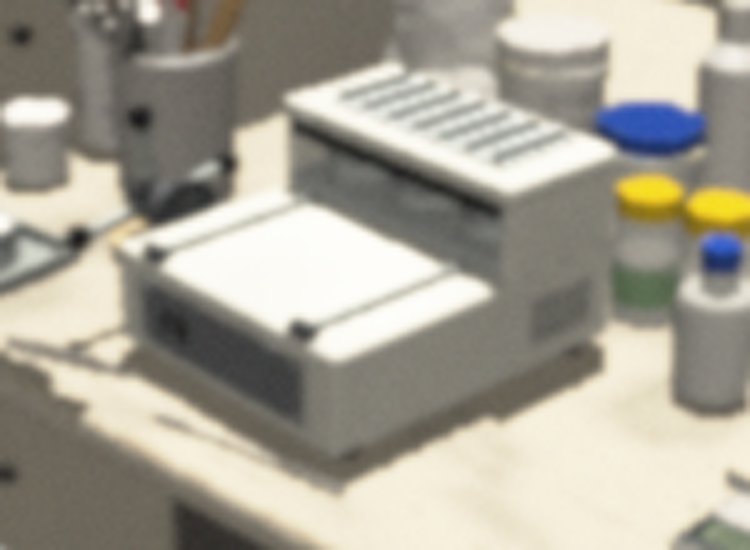

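```bash
python3 -c "
from h import *
st(); print(ctrl.finish_job())"
```

```text
t 55.5 pos [392.8 159.2 323.9] jaw 1.478 z [ 0.004  0.013 -1.   ] grip -0.001 F [-0.3  0.5 -0.2] relhub [-96.   51.2 223.9]
the job is handed in; nothing more can be done
None
```

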